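Set asphalt specimens into their fitted trays

ROBOT

A 6-joint arm with a two-finger parallel gripper is mounted at the origin on the work surface. World frame = base frame: x ahead of the robot, y to its left, z up, the work surface at z = 0. Lengths are in m, angles in degrees, forces in N, time in s.
With the tool pointing down it reaches from about 0.375 to 0.9 m from the base axis. Payload 3.1 kg.
Tool frame: the origin (TCP) lies at the very end of the fingers, on their centre line; the grasp point (between the pads) lies 19 mm behind it; z points along the fingers, y is the direction in which the jaws open and shut (so a half turn about z gives the same grasp; the last joint's range is limited). The gripper opens to 87 mm and grips with 3 to 60 N. Pads are 19 mm wide; open, the fingers measure 117 mm over their backs; the gripper's body (75 mm by 190 mm) begins 51 mm behind the grasp point.
Start: joints at [-84.196, 30.224, 82.088, -0, 67.689, -10.227], TCP at [0.173, -0.601, 0.19] pointing down, gripper open.
Joint ranges: [-176.69, 176.69], [-43.24, 126.21], [12.49, 139.97], [-82, 262], [0, 151.66], [-163.58, 163.58]. Speed limits (degrees/s): [159.86, 159.86, 180, 180, 180, 180].

INTERFACE

Orientations are given as a 3x3 rotation matrix whose columns are the frame's x, y, z axes.
In Python, from rig import telemetry, viewer, ticket gives the robot as it stands. The module is installed in compiled form; this text tells all that it offers.
- The arm moves only by the shell command python3 -m inch 'ROWS'. ROWS is JSON, a list of rows, each an object of numbers: "tx", "ty", "tz": the shift along the world's x, y, z in cm; "spin": the turn about the world's z in rad; "gripper": the closure, from -1 (fully open) to 1 (shut). In form: [{"tx": .., "ty": .., "tz": .., "spin": .., "gripper": ..}, ...]. A call has exactly 10 rows; each row is the pose to reach, as a shift and turn from the pose commanded when the call began; what a row does not reach only later rows make up. A row lasts 1/10 s, in which the tool goes at most 50 mm and 8.59 degrees, less where a joint would pass 70% of its speed; a pose out of reach is approached as far as the arm can. A call with a gripper value outside its range is refused whole. The fingers move at their own pace and stop on an object; the grip force is fixed at half the most. Time passes only in rows, so rows that repeat a pose let the fingers close, or fill a call up. It gives the time, the measured TCP pose, the force and the opening at its end, in the units of the state.
- telemetry.read_state(): the state, without advancing time (a new reading comes with each control period).
- viewer.capture(name): name is "scene" or "side" or "wrist"; returns a dict with "image" (400x640x3 uint8, blue, green, red), "depth" (400x640 float32, m along the optical axis (not along the pixel's ray), 0 where there is no reading), "camera_matrix" (3x3 intrinsics, pixels), "xyz" and "rotation" of the camera in the world. Camera axes: x right, y up, looking along -z (the intrinsics and any distortion apply to the point x, -y, -z); pixel columns grow to the right and rows downward; lengths in m; the calibration is good to about 2 mm. A picture is of the moment at which its call begins.
- ticket.hand_in(): hands the job in, once; it reports no verdict.
The state is a dict: "time_s": time; "joint_positions": joint angles; "qvel": joint speeds; "tau": joint torques, N m; "position": TCP position; "tcp_rot": TCP orientation; "force": force on the tool from outside, world axes, zero at the start; "moment": the same for the moment, N m; "opening": opening from 0.0 (shut) to 1.0 (fully open).
Only numpy, scipy, OpenCV 4.12 (cv2) and the standard library are available. Lean on these libraries where they do the work, as an engineer would, in place of code of your own. Each camera call takes 0.05 s, during which the arm holds its last target.

TASK

Get the four asphalt specimens ready for the test: one after another, set each into the low aluminium tray whose outline fits it - wide core, slim core, half-disc and beam - so that it sits flat on the tray's floor inside the rim, the same way up as it was. Set them down gently, do not drop them, and leave the sample jar and the brass weight standing where they are.

Things in the scene. Friction and masses are not known exactly. Their poses are not given: they have to be found in the camera images.
- core_wide: The wide core: a short drilled cylinder standing upright, 60 mm in diameter and 40 mm high. Black asphalt with pale stone flecks, about 270 g, loose, lying flat on the bench. Origin: centre of its underside, z up.
- core_slim: The slim core: a drilled cylinder standing upright, 40 mm in diameter and 60 mm high. Black asphalt with pale stone flecks, about 180 g, loose, lying flat on the bench. Origin: centre of its underside, z up.
- half_disc: The half-disc: half of a disc of 45 mm radius, 40 mm thick, lying on its half-round face. Black asphalt with pale flecks, about 300 g, loose. Origin: on the underside, middle of the straight 90 mm side face (centre of the full circle). x points from the straight face to the top of the arc, y along the straight face, z up. Gripped along x at y = 0 it is 45 mm wide, mid-grip at x = 22 mm.
- beam: The beam: a short sawn bar, 90 mm long (its x axis), 40 mm wide (y) and 40 mm high. Black asphalt with pale stone flecks, about 340 g, loose, lying flat on the bench. Origin: centre of its underside, z up.
- tray_wide: Round tray for the wide core, 82 mm outside and 76 mm inside diameter. Fixed on the bench: floor 3 mm thick, upright rim 3 mm thick with its top 10 mm above the bench, 8 mm of play all round the specimen. Origin: centre of its underside, on the bench, z up.
- tray_slim: Round tray for the slim core, 62 mm outside and 56 mm inside diameter. Fixed on the bench: floor 3 mm thick, upright rim 3 mm thick with its top 10 mm above the bench, 8 mm of play all round the specimen. Origin: centre of its underside, on the bench, z up.
- tray_half: D-shaped tray for the half-disc, 112 x 67 mm outside. Fixed on the bench: floor 3 mm thick, upright rim 3 mm thick with its top 10 mm above the bench, 8 mm of play all round the specimen. Origin: on the underside, where the half-disc's origin belongs, 8 mm inside the middle of the straight rim. x points to the top of the arc, z up. The half-disc fits only with both x axes pointing the same way.
- tray_beam: Rectangular tray for the beam, 112 x 62 mm outside, 106 x 56 mm inside, long side along its x axis. Fixed on the bench: floor 3 mm thick, upright rim 3 mm thick with its top 10 mm above the bench, 8 mm of play all round the specimen. Origin: centre of its underside, on the bench, z up. The beam fits either way round along it.
- jar: Bystander: small glass sample jar with a white cap, 48 mm in diameter, 75 mm high, loose, standing among the specimens and trays. Origin: centre of its underside.
- weight: Bystander: brass balance weight with a knob, 40 mm in diameter, 54 mm high, loose, standing among the specimens and trays. Origin: centre of its underside.
Mind the look-alikes: they are no part of the job. What is shaped like the core_wide but pink or purple is not meant.

How it is judged:
By the outcome, as a careful person would: the job done as asked, in the order asked, and still so for the second after the job is handed in, with the robot touching nothing.
It also fails if it takes over 104 s, if anything falls off the work surface, if the arm or the gripper's body presses on something with over 40 N, if the wrist force passes 120 N, or if a joint passes its speed limit or range.

## Working session

There is one attempt and no reset: what is moved stays moved. The work goes in short steps, Python scripts to look and compute and a shell command to move; the robot and the scene stay as the last step left them, time stands still between calls to the robot, and variables do not carry over. Pictures are saved under pics/ and viewed, and the job is handed in when it is done.

```bash
mkdir -p pics
cat > h.py <<'E'
import numpy as np, cv2, pickle
from rig import telemetry, viewer, ticket
def shot(n,f):
    c=viewer.capture(n); cv2.imwrite(f'pics/{f}.png',c['image']); pickle.dump(c,open(f'pics/{f}.pkl','wb')); return c
def load(f): return pickle.load(open(f'pics/{f}.pkl','rb'))
def cloud(c):
    d=c['depth'];K=np.array(c['camera_matrix']);h,w=d.shape
    u,v=np.meshgrid(np.arange(w),np.arange(h))
    p=np.stack([(u-K[0,2])/K[0,0]*d,-(v-K[1,2])/K[1,1]*d,-d],-1)
    return p@np.array(c['rotation']).T+np.array(c['xyz'])
def pix(c,u,v,z):
    K=np.array(c['camera_matrix']);r=np.array(c['rotation'])@np.array([(u-K[0,2])/K[0,0],-(v-K[1,2])/K[1,1],-1]);o=np.array(c['xyz'])
    return o+r*(z-o[2])/r[2]
E
python3 - <<'E'
from h import *
for n in ['scene','side','wrist']:
    c=shot(n,n+'0'); print(n,c['xyz'],np.round(c['rotation'],3).tolist(),np.array(c['camera_matrix']).tolist())
s=telemetry.read_state(); print(s)
E
```

```text
scene [ 1.3114646  -0.41311353  0.74051465] [[0.472, -0.539, 0.698], [0.882, 0.285, -0.376], [0.004, 0.792, 0.61]] [[458.43648351503793, 0.0, 314.5263662192838], [0.0, 458.43648351503793, 198.96616989476323], [0.0, 0.0, 1.0]]
side [0.36503889 0.75608011 0.51135189] [[-0.981, 0.105, -0.166], [-0.196, -0.522, 0.83], [0.0, 0.847, 0.532]] [[434.405348431964, 0.0, 317.8802296477614], [0.0, 434.405348431964, 202.53309027523875], [0.0, 0.0, 1.0]]
wrist [ 0.24454864 -0.57969474  0.38438981] [[0.275, 0.926, 0.26], [-0.961, 0.266, 0.071], [-0.004, -0.269, 0.963]] [[297.420004833908, 0.0, 321.2409074271366], [0.0, 297.420004833908, 203.02146226359378], [0.0, 0.0, 1.0]]
{'time_s': 0.15, 'joint_positions': array([-8.41959591e+01,  3.02669916e+01,  8.21397315e+01, -5.77394489e-04,
        6.76889036e+01, -1.02270085e+01]), 'qvel': array([-0.02173825, -0.22111434, -0.1905354 ,  0.07223521, -0.03084089,
       -0.08720988]), 'tau': array([ 2.79012329e-04, -4.40431058e+01, -1.76843512e+01,  6.33000210e-02,
        5.53156086e-02, -1.04104813e-04]), 'position': array([ 0.17256394, -0.60006505,  0.18889252]), 'tcp_rot': array([[ 9.61111150e-01,  2.76161774e-01, -1.78055327e-04],
       [ 2.76161682e-01, -9.61109760e-01,  1.65950174e-03],
       [ 2.87160232e-04, -1.64413768e-03, -9.99998607e-01]]), 'force': array([-0.39085102, -0.45607445, -1.1812667 ]), 'moment': array([-0.01924472, -0.00758338, -0.03479306]), 'opening': 1.004258498930237}
```

View pics/scene0.png

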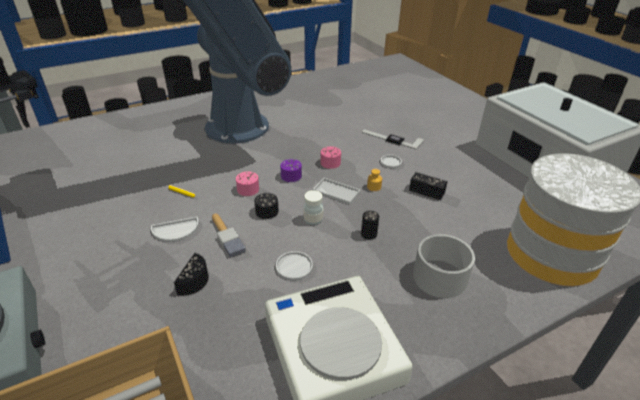

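View pics/side0.png

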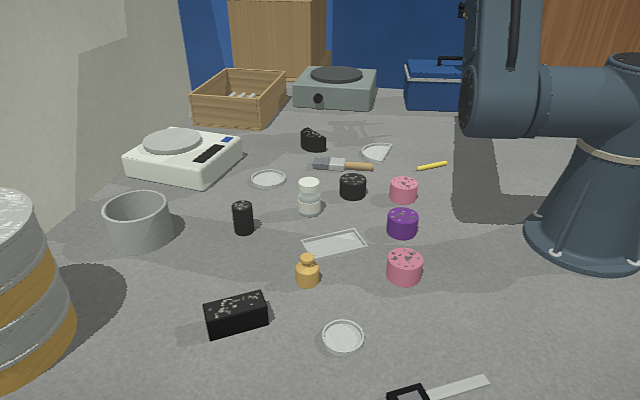

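View pics/wrist0.png

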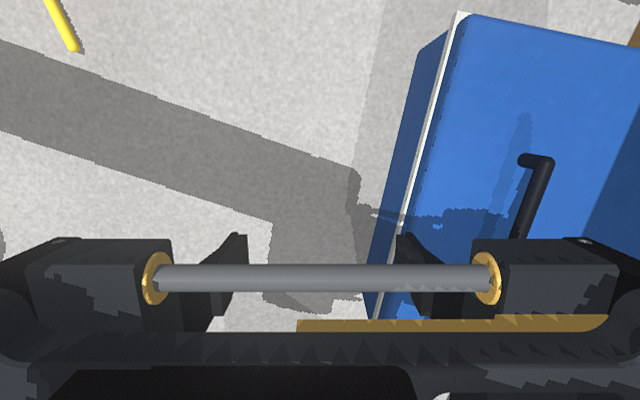

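The scene picture shows the wide core (266,205), slim core (370,224), half-disc (192,274), beam (428,185), and the trays: half (175,228), beam (336,190), round (294,265) and (391,161). The jar is at (313,207) and the weight at (375,180). Pink and purple decoys stand nearer the base. Next I'll build a top view from the depth.

```bash
cat > top.py <<'E'
from h import *
import sys
def ortho(c,x0=.2,x1=.85,y0=-.5,y1=.5,r=.001,zmax=.12):
    P=cloud(c);ok=(c['depth']>0)&(P[...,2]<zmax)
    p=P[ok];col=c['image'][ok];o=np.argsort(p[:,2]);p=p[o];col=col[o]
    H=int((x1-x0)/r);W=int((y1-y0)/r)
    i=((x1-p[:,0])/r).astype(int);j=((y1-p[:,1])/r).astype(int)
    m=(i>=0)&(i<H)&(j>=0)&(j<W)
    im=np.zeros((H,W,3),np.uint8);hz=np.full((H,W),np.nan)
    im[i[m],j[m]]=col[m];hz[i[m],j[m]]=p[m,2]
    return im,hz
E
python3 - <<'E'
from top import *
for n in ['scene0','side0']:
    c=load(n);P=cloud(c)
    im,hz=ortho(c)
    g=np.nan_to_num((hz+.01)/.09*255,nan=0).clip(0,255).astype(np.uint8)
    g=cv2.dilate(g,np.ones((3,3)));cm=cv2.applyColorMap(g,cv2.COLORMAP_JET)
    im=cv2.dilate(im,np.ones((3,3)))
    cv2.imwrite(f'pics/top_{n}.png',cv2.resize(np.hstack([im[:, 100:900]]),(800,650))[:600])
    cv2.imwrite(f'pics/toph_{n}.png',cm[:600,100:900])
c=load('scene0');P=cloud(c)
for u,v in [(266,197),(370,215),(192,262),(428,180),(294,265),(391,161),(175,228),(336,190),(313,197),(375,174),(260,300),(350,250)]: print('sc',u,v,P[v,u].round(4))
c=load('side0');P=cloud(c)
for u,v in [(352,178),(243,204),(235,302),(268,178),(343,337),(376,152),(335,243),(180,300),(300,220)]: print('sd',u,v,P[v,u].round(4))
E
```

```text
sc 266 197 [ 0.4477 -0.0863  0.0415]
sc 370 215 [0.6503 0.0895 0.063 ]
sc 192 262 [ 0.5833 -0.315   0.0411]
sc 428 180 [0.582  0.3196 0.0439]
sc 294 265 [ 0.6597 -0.1128  0.0043]
sc 391 161 [0.4129 0.3269 0.0045]
sc 175 228 [ 0.4117 -0.3134  0.0033]
sc 336 190 [0.4628 0.1098 0.0056]
sc 313 197 [ 0.5447 -0.0042  0.0776]
sc 375 174 [0.5059 0.2021 0.0544]
sc 260 300 [ 0.7133 -0.217   0.001 ]
sc 350 250 [0.6754 0.0233 0.0021]
sd 352 178 [ 0.4568 -0.0913  0.0425]
sd 243 204 [0.6474 0.0853 0.0599]
sd 235 302 [0.578  0.3201 0.0414]
sd 268 178 [ 0.6634 -0.1223  0.0033]
sd 343 337 [0.4141 0.3214 0.0038]
sd 376 152 [ 0.4197 -0.3149  0.0051]
sd 335 243 [0.4628 0.099  0.0029]
sd 180 300 [ 6.864e-01  2.950e-01 -1.000e-04]
sd 300 220 [0.547  0.0344 0.0015]
```

```bash
cat > meas.py <<'E'
from h import *
from scipy.optimize import least_squares
cs={n:load(n) for n in ['scene0','side0']}
def pts(c,x,y,r,z0,z1):
    P=cloud(c);m=(c['depth']>0)&(np.hypot(P[...,0]-x,P[...,1]-y)<r)&(P[...,2]>z0)&(P[...,2]<z1);return P[m]
for nm,x,y,r,z0,z1 in [('core_wide',.452,-.088,.05,.034,.05),('core_slim',.649,.087,.05,.054,.07),('half',.583,-.315,.08,.034,.05),('beam',.58,.32,.08,.034,.05),
 ('jar',.545,-.005,.04,.06,.09),('weight',.506,.2,.04,.02,.06),('tray1',.66,-.118,.06,.0075,.014),('tray2',.4135,.324,.06,.0075,.014),('trayH',.416,-.314,.08,.0075,.014),('trayB',.463,.105,.08,.0075,.014)]:
  for n,c in cs.items():
    p=pts(c,x,y,r,z0,z1)
    if len(p)<5: print(nm,n,len(p));continue
    q=p[:,:2].astype(np.float32);rc=cv2.minAreaRect(q);ec=cv2.minEnclosingCircle(q)
    b=cv2.boxPoints(rc)
    print(nm,n,len(p),'z',np.median(p[:,2]).round(4),'mean',q.mean(0).round(4),'rect',np.round(rc[0],4),np.round(rc[1],4),round(rc[2],1),'circ',np.round(ec[0],4),round(ec[1],4))
E
python3 meas.py
python3 - <<'E'
import cv2
a=cv2.imread('pics/top_scene0.png');print(a.shape)
E
```

```text
core_wide scene0 324 z 0.0421 mean [ 0.4604 -0.0926] rect [ 0.457  -0.0914] [0.0585 0.0576] 74.6 circ [ 0.4584 -0.0908] 0.0313
core_wide side0 337 z 0.0411 mean [ 0.4553 -0.0851] rect [ 0.4557 -0.0892] [0.0578 0.0578] 32.0 circ [ 0.4553 -0.0888] 0.0309
core_slim scene0 180 z 0.0617 mean [0.6519 0.0893] rect [0.6502 0.0905] [0.038  0.0394] 10.9 circ [0.6507 0.0921] 0.0215
core_slim side0 239 z 0.0611 mean [0.6476 0.0959] rect [0.6491 0.0919] [0.0384 0.0403] 17.9 circ [0.6497 0.0917] 0.0213
half scene0 625 z 0.0417 mean [ 0.6055 -0.322 ] rect [ 0.6038 -0.3181] [0.0452 0.0916] 45.8 circ [ 0.5926 -0.3297] 0.046
half side0 231 z 0.0408 mean [ 0.598  -0.3128] rect [ 0.6019 -0.3161] [0.0464 0.0927] 46.5 circ [ 0.5893 -0.3294] 0.0466
beam scene0 373 z 0.0415 mean [0.5812 0.3229] rect [0.5772 0.3265] [0.0905 0.0483] 31.7 circ [0.5775 0.3257] 0.0491
beam side0 1388 z 0.0412 mean [0.5767 0.3294] rect [0.5774 0.3262] [0.0898 0.0427] 32.1 circ [0.5773 0.327 ] 0.0483
jar scene0 233 z 0.0758 mean [ 0.5418 -0.0027] rect [5.367e-01 1.000e-04] [0.0386 0.0454] 61.7 circ [5.366e-01 2.000e-04] 0.0231
jar
[... 609 characters left out ...]
01 mean [0.417  0.3227] rect [0.4159 0.3237] [0.0628 0.0651] 82.2 circ [0.4131 0.3224] 0.0357
tray2 side0 316 z 0.0105 mean [0.4148 0.3254] rect [0.4151 0.3235] [0.0617 0.0608] 62.7 circ [0.4146 0.3234] 0.032
trayH scene0 241 z 0.0106 mean [ 0.4204 -0.3154] rect [ 0.4243 -0.3153] [0.1113 0.0722] 77.5 circ [ 0.4056 -0.3115] 0.0562
trayH side0 123 z 0.0101 mean [ 0.4206 -0.3146] rect [ 0.4252 -0.3144] [0.1172 0.068 ] 79.5 circ [ 0.4047 -0.3106] 0.0588
trayB scene0 201 z 0.0106 mean [0.4669 0.1083] rect [0.4654 0.1086] [0.1133 0.0665] 30.8 circ [0.4666 0.1075] 0.0622
trayB side0 349 z 0.0103 mean [0.4613 0.1069] rect [0.4647 0.1088] [0.1124 0.0656] 32.6 circ [0.465  0.1079] 0.0639
(600, 800, 3)
```

View pics/top_scene0.png

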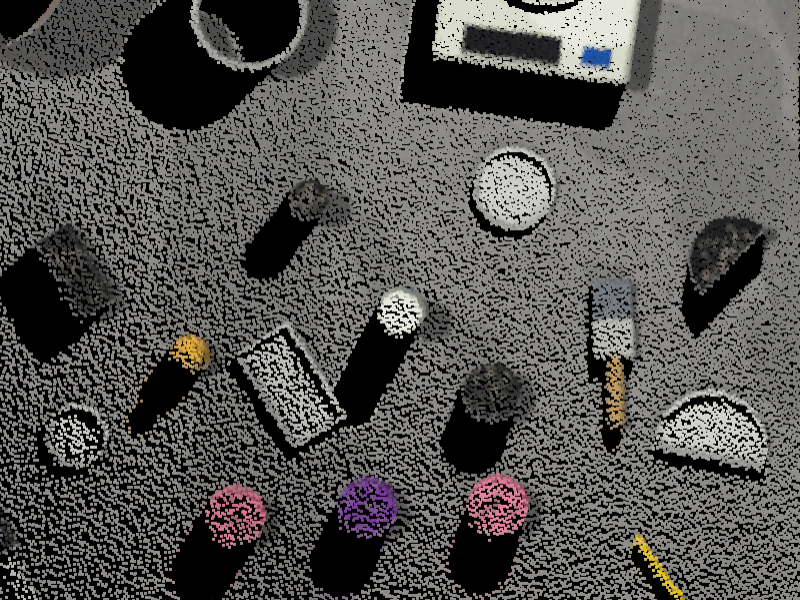

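View pics/toph_side0.png

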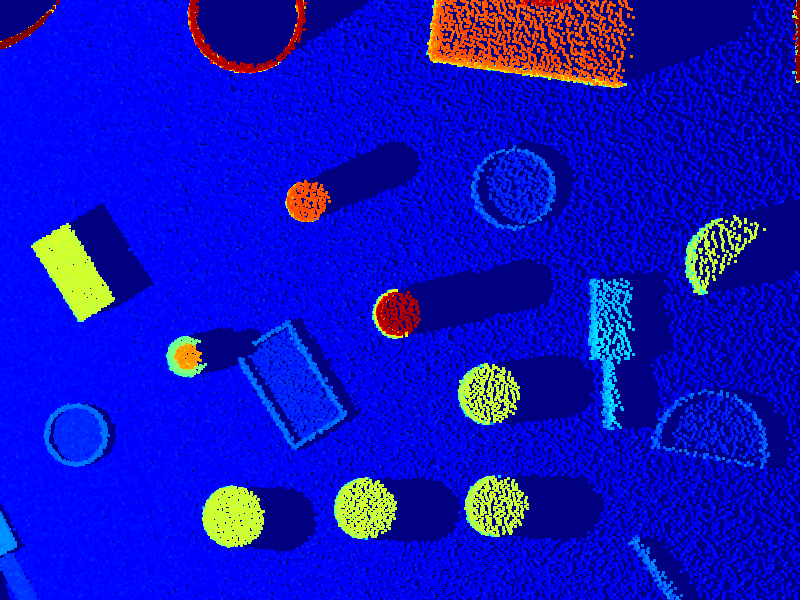

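```bash
python3 -m inch '[{"tx":0.2,"ty":0.3},{"tx":0.7,"ty":1.2},{"tx":1.5,"ty":2.7},{"tx":2.7,"ty":4.8},{"tx":4.2,"ty":7.5},{"tx":5.9,"ty":10.5},{"tx":7.8,"ty":13.9},{"tx":9.8,"ty":17.6},{"tx":12,"ty":21.5},{"tx":14.2,"ty":25.5}]'
```

```text
invalid input at $[0]: expected keys tx, ty, tz, spin, gripper
```

```bash
python3 -m inch '[{"tx":0.2,"ty":0.3,"tz":0,"spin":0,"gripper":-1},{"tx":0.7,"ty":1.2,"tz":0,"spin":0,"gripper":-1},{"tx":1.5,"ty":2.7,"tz":0,"spin":0,"gripper":-1},{"tx":2.7,"ty":4.8,"tz":0,"spin":0,"gripper":-1},{"tx":4.2,"ty":7.5,"tz":0,"spin":0,"gripper":-1},{"tx":5.9,"ty":10.5,"tz":0,"spin":0,"gripper":-1},{"tx":7.8,"ty":13.9,"tz":0,"spin":0,"gripper":-1},{"tx":9.8,"ty":17.6,"tz":0,"spin":0,"gripper":-1},{"tx":12,"ty":21.5,"tz":0,"spin":0,"gripper":-1},{"tx":14.2,"ty":25.5,"tz":0,"spin":0,"gripper":-1}]'
```

```text
time_s: 1.15
position: [0.3152, -0.3434, 0.1898]
tcp_rot: [[0.961, 0.276, 0.0], [0.276, -0.961, 0.0], [0.0, 0.0, -1.0]]
force: [-0.0, -0.2, -0.2]
opening: 1.002
```

```bash
python3 -m inch '[{"tx":2.2,"ty":4,"tz":0,"spin":0,"gripper":-1},{"tx":4.4,"ty":7.9,"tz":0,"spin":0,"gripper":-1},{"tx":6.4,"ty":11.6,"tz":0,"spin":0,"gripper":-1},{"tx":8.3,"ty":15,"tz":0,"spin":0,"gripper":-1},{"tx":10,"ty":18.1,"tz":0,"spin":0,"gripper":-1},{"tx":11.5,"ty":20.8,"tz":-0.5,"spin":0,"gripper":-1},{"tx":12.7,"ty":22.9,"tz":-1.5,"spin":0,"gripper":-1},{"tx":13.5,"ty":24.4,"tz":-3,"spin":0,"gripper":-1},{"tx":14,"ty":25.3,"tz":-4.5,"spin":0,"gripper":-1},{"tx":14.15,"ty":25.6,"tz":-5.5,"spin":0,"gripper":-1}]'
python3 - <<'E'
from h import *
c=shot('wrist','w1'); print(c['xyz'])
s=telemetry.read_state(); print(s['time_s'],s['position'])
E
```

```text
time_s: 2.15
position: [0.4556, -0.0878, 0.1339]
tcp_rot: [[0.961, 0.278, -0.001], [0.278, -0.961, 0.001], [-0.001, -0.001, -1.0]]
force: [-0.8, 0.2, -0.2]
opening: 0.996
[ 0.52771778 -0.06719514  0.32949942]
2.2 [ 0.4547544  -0.08778311  0.13285114]
```

View pics/w1.png

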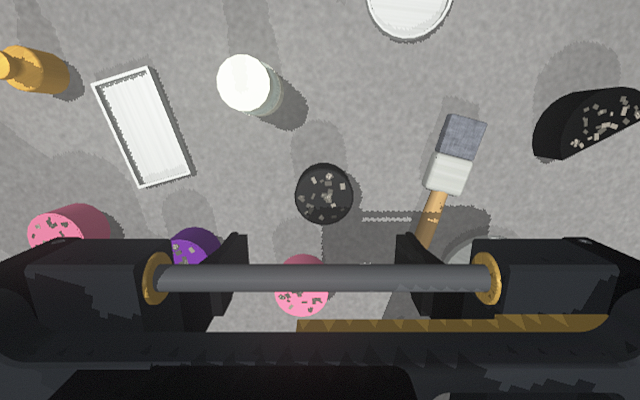

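The wrist view shows the wide core's top at about (324,193), with the half-disc, beam tray and jar also in view. I'll check its position from the wrist depth.

Run:
```python
from h import *
c=load('w1');P=cloud(c)
def top(x,y,r,z0,z1,n):
    m=(c['depth']>0)&(np.hypot(P[...,0]-x,P[...,1]-y)<r)&(P[...,2]>z0)&(P[...,2]<z1)
    q=P[m][:,:2].astype(np.float32);print(n,len(q),np.round(cv2.minAreaRect(q)[0],4),np.round(cv2.minAreaRect(q)[1],4),round(cv2.minAreaRect(q)[2],1),cv2.minEnclosingCircle(q),np.median(P[m][:,2]))
top(.456,-.09,.05,.034,.05,'core'); top(.662,-.114,.07,.0075,.02,'tray1');top(.595,-.32,.09,.034,.05,'half');top(.465,.1087,.08,.0075,.014,'tb')
```

```text
core 2678 [ 0.456  -0.0896] [0.059 0.059] 55.2 ((0.4559222161769867, -0.08961019665002823), 0.030129805207252502) 0.04094283454123773
tray1 445 [ 0.6383 -0.1196] [0.0334 0.0793] 16.0 ((0.6532601118087769, -0.11528986692428589), 0.039778951555490494) 0.01029724276609334
half 3796 [ 0.5997 -0.3134] [0.0459 0.0811] 46.2 ((0.5936657786369324, -0.3199194073677063), 0.042561568319797516) 0.040170637956666394
tb 1426 [0.4653 0.1101] [0.1123 0.0635] 32.0 ((0.46567344665527344, 0.10988472402095795), 0.06360068917274475) 0.01066802825601082
```

```bash
python3 -m inch '[{"tx":0,"ty":0,"tz":-1,"spin":0,"gripper":-1},{"tx":0,"ty":0,"tz":-3,"spin":0,"gripper":-1},{"tx":0,"ty":0,"tz":-5.5,"spin":0,"gripper":-1},{"tx":0,"ty":0,"tz":-8,"spin":0,"gripper":-1},{"tx":0,"ty":0,"tz":-10,"spin":0,"gripper":-1},{"tx":0,"ty":0,"tz":-11.3,"spin":0,"gripper":-1},{"tx":0,"ty":0,"tz":-12,"spin":0,"gripper":-1},{"tx":0,"ty":0,"tz":-12.2,"spin":0,"gripper":-1},{"tx":0,"ty":0,"tz":-12.2,"spin":0,"gripper":-1},{"tx":0,"ty":0,"tz":-12.2,"spin":0,"gripper":1}]'
python3 -m inch '[{"tx":0,"ty":0,"tz":0,"spin":0,"gripper":1},{"tx":0,"ty":0,"tz":0,"spin":0,"gripper":1},{"tx":0,"ty":0,"tz":0,"spin":0,"gripper":1},{"tx":0,"ty":0,"tz":0,"spin":0,"gripper":1},{"tx":0,"ty":0,"tz":0,"spin":0,"gripper":1},{"tx":0,"ty":0,"tz":0,"spin":0,"gripper":1},{"tx":0,"ty":0,"tz":0,"spin":0,"gripper":1},{"tx":0,"ty":0,"tz":0,"spin":0,"gripper":1},{"tx":0,"ty":0,"tz":0,"spin":0,"gripper":1},{"tx":0,"ty":0,"tz":0,"spin":0,"gripper":1}]'
```

```text
time_s: 3.2
position: [0.4566, -0.0901, 0.0133]
tcp_rot: [[0.961, 0.276, 0.001], [0.276, -0.961, -0.001], [0.001, 0.001, -1.0]]
force: [-0.3, 0.1, -0.0]
opening: 0.963
time_s: 4.2
position: [0.4561, -0.0897, 0.0126]
tcp_rot: [[0.961, 0.276, 0.0], [0.276, -0.961, 0.0], [0.0, -0.0, -1.0]]
force: [-0.3, 1.2, -0.1]
opening: 0.08
```

The opening of 0.08 is far below the 0.69 a 60 mm core should give, so I'll look.

Run:
```python
from h import *
c=shot('wrist','w2');c2=shot('side','s2'); cv2.imwrite('pics/s2c.png',cv2.resize(c2['image'][100:300,230:510],None,fx=2.8,fy=2.8))
print(telemetry.read_state()['opening'])
```

```text
0.033265871054324714
```

View pics/w2.png

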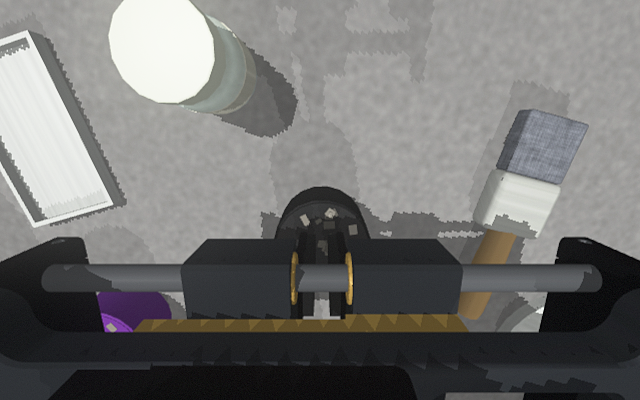

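View pics/s2c.png

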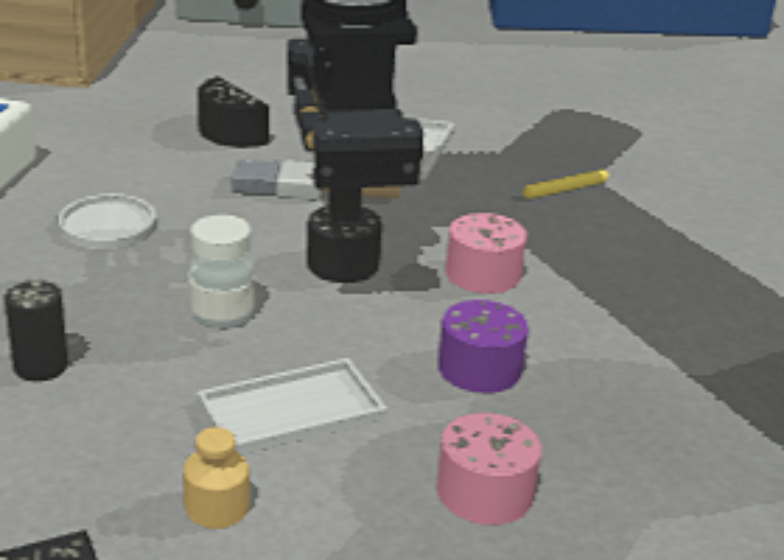

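Run:
```python
from h import *
c=load('w2');cv2.imwrite('pics/w2c.png',cv2.resize(c['image'][170:350,220:420],None,fx=3.3,fy=3.3,interpolation=cv2.INTER_CUBIC))
P=cloud(c)
for v in range(190,330,8): print(v,[tuple((P[v,u]*1000).round().astype(int)) for u in (300,311,321,332,345)])
a=shot('scene','c2');cv2.imwrite('pics/c2c.png',cv2.resize(a['image'][130:260,190:350],None,fx=4.6,fy=4.6))
```

```text
190 [(np.int64(477), np.int64(-67), np.int64(0)), (np.int64(481), np.int64(-75), np.int64(9)), (np.int64(484), np.int64(-81), np.int64(13)), (np.int64(486), np.int64(-88), np.int64(11)), (np.int64(486), np.int64(-98), np.int64(2))]
198 [(np.int64(478), np.int64(-69), np.int64(24)), (np.int64(482), np.int64(-75), np.int64(33)), (np.int64(484), np.int64(-81), np.int64(35)), (np.int64(486), np.int64(-88), np.int64(33)), (np.int64(485), np.int64(-97), np.int64(20))]
206 [(np.int64(478), np.int64(-70), np.int64(40)), (np.int64(480), np.int64(-76), np.int64(41)), (np.int64(481), np.int64(-82), np.int64(40)), (np.int64(483), np.int64(-88), np.int64(41)), (np.int64(485), np.int64(-96), np.int64(40))]
214 [(np.int64(473), np.int64(-71), np.int64(41)), (np.int64(475), np.int64(-78), np.int64(40)), (np.int64(477), np.int64(-83), np.int64(42)), (np.int64(478), np.int64(-90), np.int64(41)), (np.int64(480), np.int64(-97), np.int64(41))]
222 [(np.int64(468), np.int64(-73), np.int64(41)), (np.int64(470), np.int64(-79), np.int64(41)), (np.int64(472), np.int64(-85), np.int64(42)), (np.int64(474), np.i
[... 2458 characters left out ...]
4(458), np.int64(-80), np.int64(110)), (np.int64(449), np.int64(-87), np.int64(95)), (np.int64(386), np.int64(-109), np.int64(0)), (np.int64(452), np.int64(-95), np.int64(95)), (np.int64(469), np.int64(-94), np.int64(118))]
318 [(np.int64(455), np.int64(-81), np.int64(109)), (np.int64(376), np.int64(-103), np.int64(0)), (np.int64(379), np.int64(-111), np.int64(1)), (np.int64(381), np.int64(-120), np.int64(0)), (np.int64(481), np.int64(-89), np.int64(140))]
326 [(np.int64(478), np.int64(-78), np.int64(143)), (np.int64(479), np.int64(-80), np.int64(144)), (np.int64(480), np.int64(-83), np.int64(144)), (np.int64(481), np.int64(-85), np.int64(144)), (np.int64(482), np.int64(-88), np.int64(144))]
```

View pics/w2c.png

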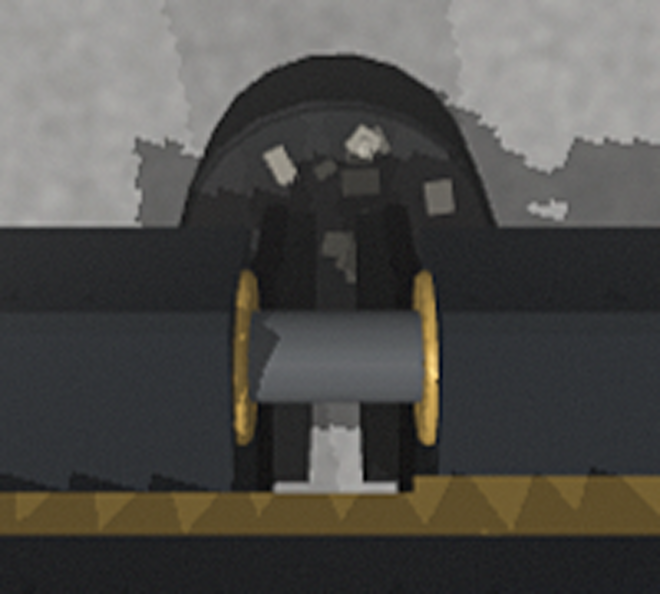

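View pics/c2c.png

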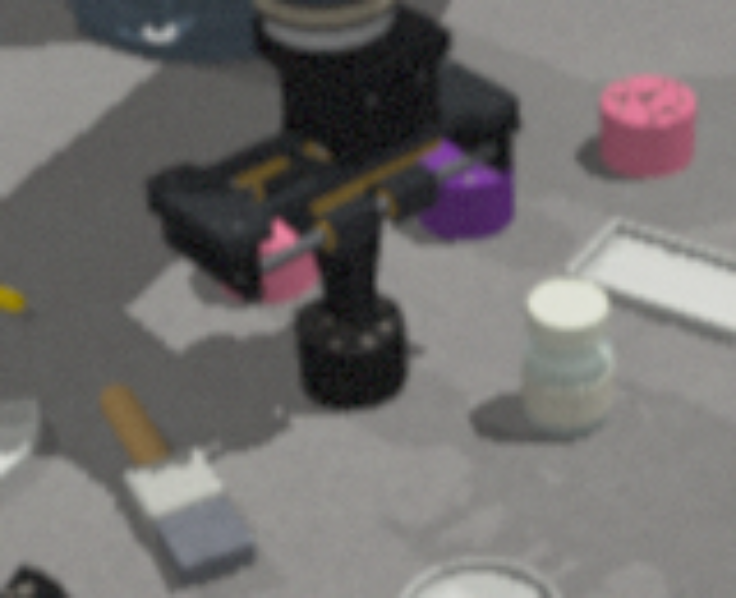

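Run:
```python
from h import *
c=load('w1');P=cloud(c)
m=(P[...,2]<.30)&(P[...,2]>.09)
ys,xs=np.where(m&(c['depth']>0));p=P[m&(c['depth']>0)]
for u in (232,240,245,398,404,410):
    col=[(v,(P[v,u]*1000).round().astype(int).tolist()) for v in range(226,330,6)]
    print(u,col)
print(p[:,2].min())
for n in ['w2','c2','s2']:
    c=load(n);P=cloud(c)
    m=(c['depth']>0)&(np.hypot(P[...,0]-.456,P[...,1]+.09)<.045)&(P[...,2]>.034)&(P[...,2]<.046)
    print(n,m.sum(),cv2.minEnclosingCircle(P[m][:,:2].astype(np.float32)))
s=telemetry.read_state();print(s)
```

```text
232 [(226, [384, 1, 2]), (232, [376, -1, 1]), (238, [454, -37, 177]), (244, [452, -38, 180]), (250, [528, -67, 329]), (256, [452, -42, 194]), (262, [450, -43, 196]), (268, [481, -54, 252]), (274, [528, -67, 329]), (280, [478, -55, 254]), (286, [478, -55, 256]), (292, [528, -67, 329]), (298, [288, -18, 1]), (304, [280, -20, 2]), (310, [272, -22, 3]), (316, [262, -23, 1]), (322, [253, -25, 0]), (328, [244, -27, 0])]
240 [(226, [386, -8, 2]), (232, [378, -10, 1]), (238, [453, -41, 173]), (244, [454, -43, 181]), (250, [451, -44, 183]), (256, [449, -45, 185]), (262, [445, -45, 185]), (268, [481, -56, 251]), (274, [481, -57, 254]), (280, [480, -57, 255]), (286, [477, -57, 254]), (292, [300, -26, 1]), (298, [291, -28, 1]), (304, [282, -30, 0]), (310, [274, -31, 1]), (316, [264, -33, 0]), (322, [257, -35, 2]), (328, [248, -37, 2])]
245 [(226, [387, -14, 1]), (232, [380, -15, 0]), (238, [453, -43, 171]), (244, [450, -44, 173]), (250, [447, -45, 174]), (256, [445, -46, 176]), (262, [441, -47, 176]), (268, [483, -57, 254]), (274, [481, -58, 254]), (280, [480, -58, 255]), (286, [478, -59, 255]),
[... 1801 characters left out ...]
 1.12848458e+02,  4.75471488e-04,
        3.05599181e+01,  4.90308441e+01]), 'qvel': array([-0.07808425, -0.00538811,  0.07477584, -0.00774605, -0.01887294,
        0.05633928]), 'tau': array([-1.09711746e-03, -3.67862248e+01, -5.64314157e+00,  3.96087742e-02,
       -3.29934200e-02,  6.70039094e-05]), 'position': array([ 0.45612819, -0.0896697 ,  0.01263383]), 'tcp_rot': array([[ 9.61107572e-01,  2.76174282e-01, -1.25485771e-05],
       [ 2.76174282e-01, -9.61107572e-01,  1.04877332e-05],
       [-9.16409029e-06, -1.35454341e-05, -1.00000000e+00]]), 'force': array([0.74942496, 0.74033743, 0.59761252]), 'moment': array([-0.07417116,  0.05213096, -0.01259734]), 'opening': 0.01778363311467812}
```

The fingers did not pass through the core; they closed just above it. In the earlier wrist cloud (w1) their lower ends sit at z≈0.167, while the reported TCP z was 0.133. So the real fingertips are about 33 mm higher than reported. I'll open the gripper and measure this properly from all the cameras.

```bash
python3 -m inch '[{"tx":0,"ty":0,"tz":0,"spin":0,"gripper":-1},{"tx":0,"ty":0,"tz":0,"spin":0,"gripper":-1},{"tx":0,"ty":0,"tz":0.5,"spin":0,"gripper":-1},{"tx":0,"ty":0,"tz":1.5,"spin":0,"gripper":-1},{"tx":0,"ty":0,"tz":2.5,"spin":0,"gripper":-1},{"tx":0,"ty":0,"tz":3,"spin":0,"gripper":-1},{"tx":0,"ty":0,"tz":3,"spin":0,"gripper":-1},{"tx":0,"ty":0,"tz":3,"spin":0,"gripper":-1},{"tx":0,"ty":0,"tz":3,"spin":0,"gripper":-1},{"tx":0,"ty":0,"tz":3,"spin":0,"gripper":-1}]'
python3 - <<'E'
from h import *
tcp=telemetry.read_state()['position'];R=telemetry.read_state()['tcp_rot'];print(tcp)
for n in ['wrist','side','scene']:
    c=shot(n,n[0]+n[1]+'3');P=cloud(c);d=(P-tcp)@R  # tool frame
    m=(c['depth']>0)&(abs(d[...,0])<.014)&(abs(d[...,1])>.036)&(abs(d[...,1])<.065)&(d[...,2]>-.15)&(P[...,2]>.046)
    q=d[m]
    if len(q):
        for sgn in (1,-1):
            k=q[q[:,1]*sgn>0]
            if len(k): print(n,sgn,len(k),'tip tool z',np.percentile(k[:,2],[90,97,99,100]).round(4),'x',k[:,0].min().round(4),k[:,0].max().round(4),'y',k[:,1].min().round(4),k[:,1].max().round(4))
c=load('si3');cv2.imwrite('pics/si3c.png',cv2.resize(c['image'][100:260,250:450],None,fx=3.5,fy=3.5))
E
```

```text
time_s: 5.35
position: [0.4559, -0.0896, 0.0424]
tcp_rot: [[0.961, 0.276, -0.001], [0.276, -0.961, 0.0], [-0.001, -0.0, -1.0]]
force: [0.2, -0.1, -0.3]
opening: 0.845
[ 0.45587693 -0.08955361  0.04237061]
wrist 1 2939 tip tool z [-0.0465 -0.0376 -0.035  -0.0326] x -0.0139 0.014 y 0.0362 0.065
wrist -1 2585 tip tool z [-0.0451 -0.0371 -0.0348 -0.0332] x -0.0104 0.014 y -0.0494 -0.0366
side 1 22 tip tool z [-0.0362 -0.036  -0.0358 -0.0357] x -0.0014 0.0131 y 0.0375 0.0484
side -1 306 tip tool z [-0.0418 -0.0376 -0.0363 -0.0354] x -0.0134 0.0139 y -0.0647 -0.0431
scene 1 131 tip tool z [-0.0411 -0.037  -0.0361 -0.0356] x -0.0126 0.0136 y 0.0398 0.0561
scene -1 225 tip tool z [-0.0436 -0.0381 -0.0345 -0.0333] x -0.0127 0.014 y -0.0641 -0.0367
```

View pics/si3c.png

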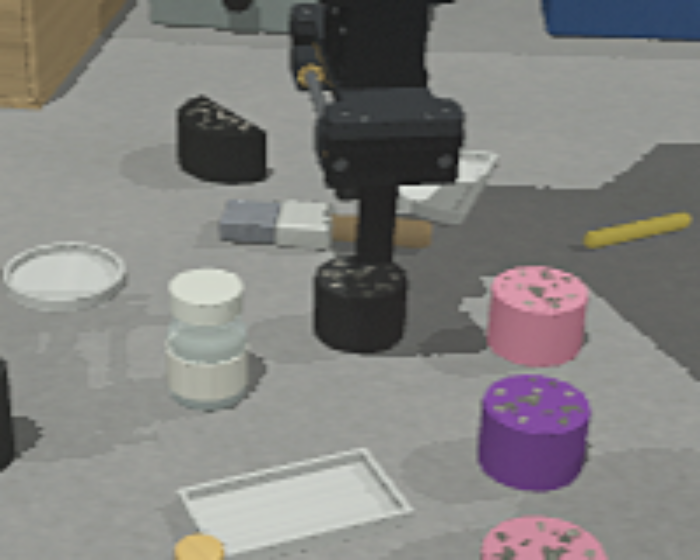

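All three cameras put the fingertips about 34.5 mm above the reported TCP, and they agree laterally. I'll correct for that: a tip height of 0.012 means a reported z of about -0.0225.

```bash
python3 -m inch '[{"tx":0,"ty":0,"tz":0,"spin":0,"gripper":-1},{"tx":0,"ty":0,"tz":0,"spin":0,"gripper":-1},{"tx":0,"ty":0,"tz":-0.5,"spin":0,"gripper":-1},{"tx":0,"ty":0,"tz":-1.5,"spin":0,"gripper":-1},{"tx":0,"ty":0,"tz":-3,"spin":0,"gripper":-1},{"tx":0,"ty":0,"tz":-4.5,"spin":0,"gripper":-1},{"tx":0,"ty":0,"tz":-5.5,"spin":0,"gripper":-1},{"tx":0,"ty":0,"tz":-6.2,"spin":0,"gripper":-1},{"tx":0,"ty":0,"tz":-6.5,"spin":0,"gripper":-1},{"tx":0,"ty":0,"tz":-6.5,"spin":0,"gripper":-1}]'
python3 -m inch '[{"tx":0,"ty":0,"tz":0,"spin":0,"gripper":1},{"tx":0,"ty":0,"tz":0,"spin":0,"gripper":1},{"tx":0,"ty":0,"tz":0,"spin":0,"gripper":1},{"tx":0,"ty":0,"tz":0,"spin":0,"gripper":1},{"tx":0,"ty":0,"tz":0,"spin":0,"gripper":1},{"tx":0,"ty":0,"tz":0,"spin":0,"gripper":1},{"tx":0,"ty":0,"tz":0,"spin":0,"gripper":1},{"tx":0,"ty":0,"tz":0,"spin":0,"gripper":1},{"tx":0,"ty":0,"tz":0,"spin":0,"gripper":1},{"tx":0,"ty":0,"tz":0,"spin":0,"gripper":1}]'
```

```text
time_s: 6.5
position: [0.456, -0.0896, -0.0227]
tcp_rot: [[0.961, 0.276, -0.001], [0.276, -0.961, 0.0], [-0.0, -0.0, -1.0]]
force: [-0.2, -0.2, 0.1]
opening: 0.998
time_s: 7.5
position: [0.4563, -0.0898, -0.0221]
tcp_rot: [[0.961, 0.276, 0.001], [0.276, -0.961, -0.0], [0.0, 0.0, -1.0]]
force: [0.0, -0.4, 4.5]
opening: 0.68
```

```bash
python3 -m inch '[{"tx":0,"ty":0,"tz":0.4,"spin":0,"gripper":1},{"tx":0,"ty":0,"tz":1.5,"spin":0,"gripper":1},{"tx":0,"ty":0,"tz":3.2,"spin":0,"gripper":1},{"tx":0.3,"ty":0,"tz":5.5,"spin":0,"gripper":1},{"tx":1.2,"ty":-0.1,"tz":7.8,"spin":0,"gripper":1},{"tx":3,"ty":-0.3,"tz":9.5,"spin":0,"gripper":1},{"tx":5.5,"ty":-0.6,"tz":10.5,"spin":0,"gripper":1},{"tx":8.5,"ty":-1,"tz":11,"spin":0,"gripper":1},{"tx":11.5,"ty":-1.3,"tz":11,"spin":0,"gripper":1},{"tx":14.5,"ty":-1.7,"tz":11,"spin":0,"gripper":1}]'
python3 -m inch '[{"tx":2.5,"ty":-0.3,"tz":0,"spin":0,"gripper":1},{"tx":4.3,"ty":-0.5,"tz":-0.5,"spin":0,"gripper":1},{"tx":5.4,"ty":-0.6,"tz":-1.5,"spin":0,"gripper":1},{"tx":5.9,"ty":-0.7,"tz":-3,"spin":0,"gripper":1},{"tx":6.05,"ty":-0.7,"tz":-4.5,"spin":0,"gripper":1},{"tx":6.05,"ty":-0.7,"tz":-6,"spin":0,"gripper":1},{"tx":6.05,"ty":-0.7,"tz":-7,"spin":0,"gripper":1},{"tx":6.05,"ty":-0.7,"tz":-7.3,"spin":0,"gripper":1},{"tx":6.05,"ty":-0.7,"tz":-7.5,"spin":0,"gripper":1},{"tx":6.05,"ty":-0.7,"tz":-7.5,"spin":0,"gripper":1}]'
python3 - <<'E'
from h import *
c=shot('wrist','w4');shot('scene','sc4')
P=cloud(c)
def f(c,x,y,r,z0,z1):
    P=cloud(c);m=(c['depth']>0)&(np.hypot(P[...,0]-x,P[...,1]-y)<r)&(P[...,2]>z0)&(P[...,2]<z1);q=P[m][:,:2].astype(np.float32);return len(q),cv2.minEnclosingCircle(q),np.median(P[m][:,2])
for r in (.045,.06): print('ring',f(c,.662,-.114,r,.0075,.014))
print('top',f(c,.662,-.114,.05,.068,.085),telemetry.read_state()['position'],telemetry.read_state()['opening'])
E
```

```text
time_s: 8.5
position: [0.6015, -0.1064, 0.0883]
tcp_rot: [[0.961, 0.276, -0.001], [0.276, -0.961, 0.0], [-0.001, -0.0, -1.0]]
force: [0.4, -0.4, -3.1]
opening: 0.684
time_s: 9.5
position: [0.6618, -0.1138, 0.0129]
tcp_rot: [[0.961, 0.276, 0.0], [0.276, -0.961, -0.0], [0.0, 0.0, -1.0]]
force: [-0.1, -0.6, -3.9]
opening: 0.683
ring (871, ((0.6630073189735413, -0.11278768628835678), 0.04077987000346184), np.float64(0.010422599734312143))
ring (871, ((0.6630073189735413, -0.11278768628835678), 0.04077987000346184), np.float64(0.010422599734312143))
top (7756, ((0.6729675531387329, -0.11011364310979843), 0.041691575199365616), np.float64(0.0756943769367264)) [ 0.66219043 -0.11385381  0.01341304] 0.6805961600198781
```

View pics/w4.png

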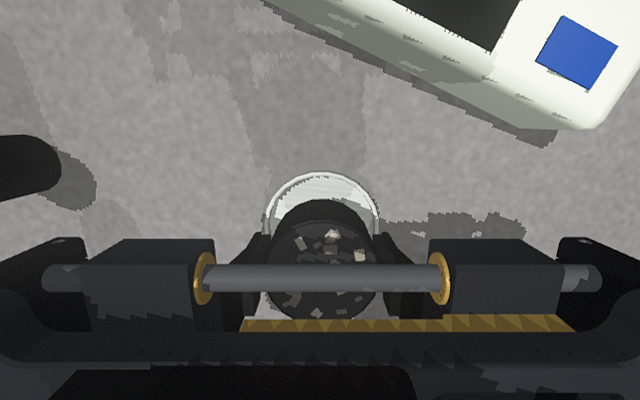

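The core hangs centred over the wide tray (ring centre 0.663,-0.113; core at 0.662,-0.114). Now I'll lower it.

```bash
python3 -m inch '[{"tx":0,"ty":0,"tz":-0.5,"spin":0,"gripper":1},{"tx":0,"ty":0,"tz":-1.2,"spin":0,"gripper":1},{"tx":0,"ty":0,"tz":-1.9,"spin":0,"gripper":1},{"tx":0,"ty":0,"tz":-2.4,"spin":0,"gripper":1},{"tx":0,"ty":0,"tz":-2.7,"spin":0,"gripper":1},{"tx":0,"ty":0,"tz":-2.9,"spin":0,"gripper":1},{"tx":0,"ty":0,"tz":-3.0,"spin":0,"gripper":1},{"tx":0,"ty":0,"tz":-3.1,"spin":0,"gripper":1},{"tx":0,"ty":0,"tz":-3.2,"spin":0,"gripper":1},{"tx":0,"ty":0,"tz":-3.2,"spin":0,"gripper":1}]'
```

```text
time_s: 10.6
position: [0.6619, -0.1137, -0.019]
tcp_rot: [[0.961, 0.276, 0.001], [0.276, -0.961, -0.0], [0.0, 0.0, -1.0]]
force: [0.9, 1.4, -1.1]
opening: 0.683
```

```bash
python3 -m inch '[{"tx":0,"ty":0,"tz":-0.05,"spin":0,"gripper":1},{"tx":0,"ty":0,"tz":-0.05,"spin":0,"gripper":1},{"tx":0,"ty":0,"tz":-0.05,"spin":0,"gripper":-1},{"tx":0,"ty":0,"tz":-0.05,"spin":0,"gripper":-1},{"tx":0,"ty":0,"tz":-0.05,"spin":0,"gripper":-1},{"tx":0,"ty":0,"tz":-0.05,"spin":0,"gripper":-1},{"tx":0,"ty":0,"tz":0,"spin":0,"gripper":-1},{"tx":0,"ty":0,"tz":0.8,"spin":0,"gripper":-1},{"tx":0,"ty":0,"tz":2,"spin":0,"gripper":-1},{"tx":0,"ty":0,"tz":4,"spin":0,"gripper":-1}]'
python3 -m inch '[{"tx":0,"ty":0.3,"tz":3,"spin":0,"gripper":-1},{"tx":0,"ty":1.2,"tz":6,"spin":0,"gripper":-1},{"tx":-0.1,"ty":3,"tz":8.5,"spin":0,"gripper":-1},{"tx":-0.3,"ty":5.8,"tz":9.5,"spin":0,"gripper":-1},{"tx":-0.5,"ty":9,"tz":9.5,"spin":0,"gripper":-1},{"tx":-0.7,"ty":12.5,"tz":9.5,"spin":0,"gripper":-1},{"tx":-0.9,"ty":15.8,"tz":9.5,"spin":0,"gripper":-1},{"tx":-1.1,"ty":18.4,"tz":9.5,"spin":0,"gripper":-1},{"tx":-1.2,"ty":20,"tz":9,"spin":0,"gripper":-1},{"tx":-1.2,"ty":20.6,"tz":8,"spin":0,"gripper":-1}]'
python3 - <<'E'
from h import *
c=shot('wrist','w5');c2=shot('scene','sc5')
def f(c,x,y,r,z0,z1):
    P=cloud(c);m=(c['depth']>0)&(np.hypot(P[...,0]-x,P[...,1]-y)<r)&(P[...,2]>z0)&(P[...,2]<z1);q=P[m][:,:2].astype(np.float32);return len(q),cv2.minEnclosingCircle(q),np.median(P[m][:,2])
print('slim',f(c,.65,.092,.04,.054,.07)); print('wide',f(c2,.662,-.114,.05,.036,.06))
print('jar',f(c2,.537,.001,.04,.06,.09))
print(telemetry.read_state()['position'],telemetry.read_state()['joint_positions'])
E
```

```text
time_s: 11.6
position: [0.6609, -0.1134, 0.0208]
tcp_rot: [[0.961, 0.276, -0.002], [0.276, -0.961, 0.001], [-0.002, -0.001, -1.0]]
force: [0.0, -0.5, -0.9]
opening: 0.997
time_s: 12.6
position: [0.6504, 0.0939, 0.1019]
tcp_rot: [[0.961, 0.278, 0.003], [0.278, -0.961, -0.0], [0.003, 0.001, -1.0]]
force: [-0.4, 0.8, 0.4]
opening: 1.001
slim (1700, ((0.6496521234512329, 0.09284418076276779), 0.020095106214284897), np.float64(0.060939159307571863))
wide (479, ((0.6619199514389038, -0.11329925060272217), 0.03169246017932892), np.float64(0.044773714457505775))
jar (231, ((0.5368029475212097, -0.000515814870595932), 0.022652998566627502), np.float64(0.07582066838570178))
[0.6482858  0.09256902 0.09908404] [-1.62081989e+00  3.85437616e+01  8.18610069e+01 -2.57379179e-02
  5.97756266e+01  7.23044991e+01]
```

View pics/sc5.png

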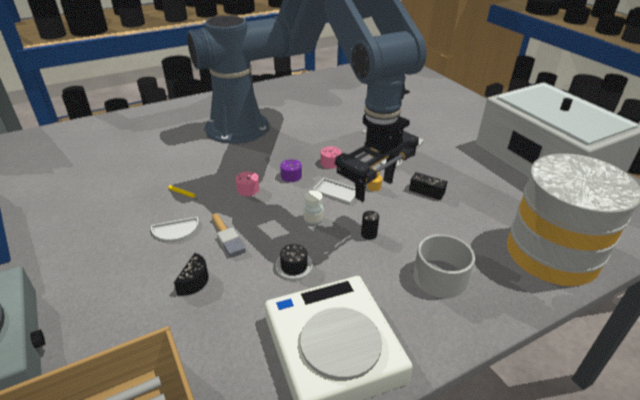

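View pics/w5.png

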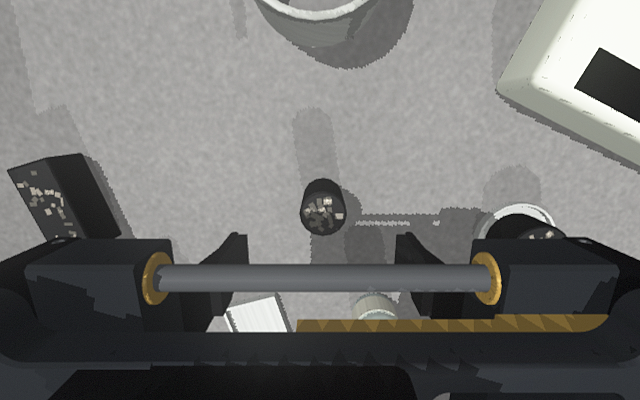

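The wide core sits centred in its tray at (294,262). Now the slim core, measured at (0.6496, 0.0928).

```bash
python3 -m inch '[{"tx":0,"ty":0.05,"tz":-1,"spin":0,"gripper":-1},{"tx":0,"ty":0.05,"tz":-3,"spin":0,"gripper":-1},{"tx":0,"ty":0.05,"tz":-5.5,"spin":0,"gripper":-1},{"tx":0,"ty":0.05,"tz":-8,"spin":0,"gripper":-1},{"tx":0,"ty":0.05,"tz":-10,"spin":0,"gripper":-1},{"tx":0,"ty":0.05,"tz":-11,"spin":0,"gripper":-1},{"tx":0,"ty":0.05,"tz":-11.5,"spin":0,"gripper":-1},{"tx":0,"ty":0.05,"tz":-11.5,"spin":0,"gripper":-1},{"tx":0,"ty":0.05,"tz":-11.5,"spin":0,"gripper":1},{"tx":0,"ty":0.05,"tz":-11.5,"spin":0,"gripper":1}]'
python3 -m inch '[{"tx":0,"ty":0,"tz":0,"spin":0,"gripper":1},{"tx":0,"ty":0,"tz":0,"spin":0,"gripper":1},{"tx":0,"ty":0,"tz":0,"spin":0,"gripper":1},{"tx":0,"ty":0,"tz":0,"spin":0,"gripper":1},{"tx":0,"ty":0,"tz":0,"spin":0,"gripper":1},{"tx":0,"ty":0,"tz":0,"spin":0,"gripper":1},{"tx":0,"ty":0,"tz":0,"spin":0,"gripper":1},{"tx":0,"ty":0,"tz":0,"spin":0,"gripper":1},{"tx":0,"ty":0,"tz":0,"spin":0,"gripper":1},{"tx":0,"ty":0,"tz":0,"spin":0,"gripper":1}]'
```

```text
time_s: 13.7
position: [0.6506, 0.0928, -0.0132]
tcp_rot: [[0.961, 0.276, 0.002], [0.276, -0.961, -0.0], [0.002, 0.001, -1.0]]
force: [1.0, 0.3, -0.5]
opening: 0.89
time_s: 14.7
position: [0.6497, 0.0928, -0.0143]
tcp_rot: [[0.961, 0.276, 0.0], [0.276, -0.961, -0.0], [0.0, 0.0, -1.0]]
force: [-0.2, -0.6, 1.9]
opening: 0.457
```

```bash
python3 -m inch '[{"tx":0,"ty":0,"tz":0.4,"spin":0,"gripper":1},{"tx":0,"ty":0,"tz":1.5,"spin":0,"gripper":1},{"tx":0,"ty":0,"tz":3.2,"spin":0,"gripper":1},{"tx":-0.2,"ty":0.2,"tz":5.5,"spin":0,"gripper":1},{"tx":-0.9,"ty":0.9,"tz":8,"spin":0,"gripper":1},{"tx":-2.2,"ty":2.2,"tz":10,"spin":0,"gripper":1},{"tx":-4.2,"ty":4.1,"tz":11,"spin":0,"gripper":1},{"tx":-6.5,"ty":6.4,"tz":11,"spin":0,"gripper":1},{"tx":-9,"ty":8.9,"tz":11,"spin":0,"gripper":1},{"tx":-11.7,"ty":11.5,"tz":11,"spin":0,"gripper":1}]'
python3 -m inch '[{"tx":-2.7,"ty":2.7,"tz":0,"spin":0,"gripper":1},{"tx":-5.2,"ty":5.1,"tz":0,"spin":0,"gripper":1},{"tx":-7.4,"ty":7.3,"tz":0,"spin":0,"gripper":1},{"tx":-9.3,"ty":9.1,"tz":-0.5,"spin":0,"gripper":1},{"tx":-10.7,"ty":10.5,"tz":-1.5,"spin":0,"gripper":1},{"tx":-11.5,"ty":11.3,"tz":-3,"spin":0,"gripper":1},{"tx":-11.8,"ty":11.6,"tz":-4.5,"spin":0,"gripper":1},{"tx":-11.8,"ty":11.6,"tz":-6,"spin":0,"gripper":1},{"tx":-11.8,"ty":11.6,"tz":-7,"spin":0,"gripper":1},{"tx":-11.8,"ty":11.6,"tz":-7.5,"spin":0,"gripper":1}]'
python3 - <<'E'
from h import *
c=shot('wrist','w6');c2=shot('side','si6')
def f(c,x,y,r,z0,z1):
    P=cloud(c);m=(c['depth']>0)&(np.hypot(P[...,0]-x,P[...,1]-y)<r)&(P[...,2]>z0)&(P[...,2]<z1);q=P[m][:,:2].astype(np.float32);return len(q),cv2.minEnclosingCircle(q),np.median(P[m][:,2])
print('ring',f(c,.415,.3235,.045,.0075,.014),f(c2,.415,.3235,.045,.0075,.014))
print(telemetry.read_state()['position'],telemetry.read_state()['opening'])
cv2.imwrite('pics/si6c.png',cv2.resize(c2['image'][200:400,230:450],None,fx=3,fy=3))
E
```

```text
time_s: 15.7
position: [0.5327, 0.2086, 0.0976]
tcp_rot: [[0.961, 0.275, 0.003], [0.275, -0.961, 0.001], [0.003, 0.0, -1.0]]
force: [0.4, 0.6, -1.6]
opening: 0.455
time_s: 16.7
position: [0.4149, 0.3239, 0.0208]
tcp_rot: [[0.961, 0.276, 0.0], [0.276, -0.961, 0.0], [0.0, -0.0, -1.0]]
force: [-0.3, 0.4, -1.9]
opening: 0.452
ring (663, ((0.4157547354698181, 0.32477623224258423), 0.031149541959166527), np.float64(0.010335321072173775)) (211, ((0.41486895084381104, 0.3241560757160187), 0.03120611049234867), np.float64(0.010338114098510598))
[0.41480161 0.32373839 0.0207042 ] 0.45477622300497395
```

View pics/w6.png

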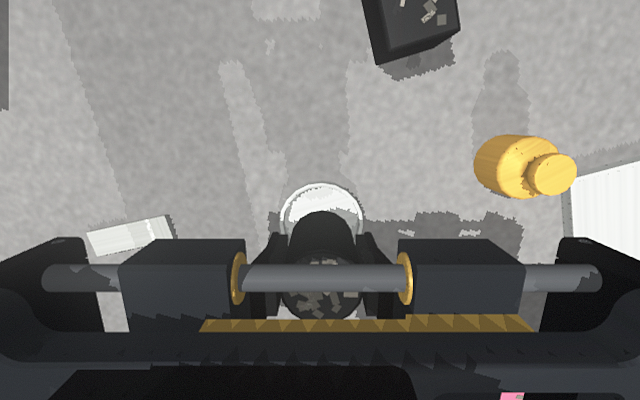

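View pics/si6c.png

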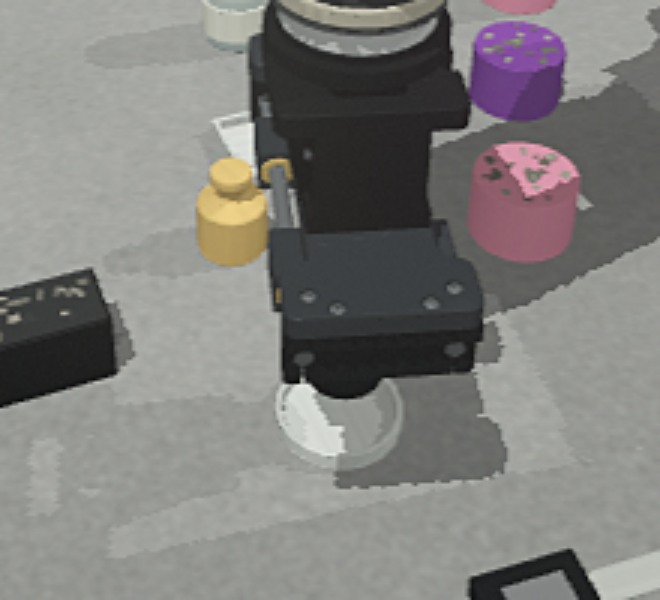

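The slim core is centred over its tray (ring at 0.415,0.324) and the weight is clear. Lowering and releasing.

```bash
python3 -m inch '[{"tx":0,"ty":0.05,"tz":-0.5,"spin":0,"gripper":1},{"tx":0,"ty":0.05,"tz":-1.2,"spin":0,"gripper":1},{"tx":0,"ty":0.05,"tz":-1.9,"spin":0,"gripper":1},{"tx":0,"ty":0.05,"tz":-2.4,"spin":0,"gripper":1},{"tx":0,"ty":0.05,"tz":-2.7,"spin":0,"gripper":1},{"tx":0,"ty":0.05,"tz":-2.9,"spin":0,"gripper":1},{"tx":0,"ty":0.05,"tz":-3.0,"spin":0,"gripper":1},{"tx":0,"ty":0.05,"tz":-3.1,"spin":0,"gripper":1},{"tx":0,"ty":0.05,"tz":-3.2,"spin":0,"gripper":1},{"tx":0,"ty":0.05,"tz":-3.2,"spin":0,"gripper":1}]'
python3 - <<'E'
from h import *
print(telemetry.read_state()['force'],telemetry.read_state()['position'])
E
```

```text
time_s: 17.8
position: [0.4148, 0.3244, -0.0113]
tcp_rot: [[0.961, 0.276, 0.0], [0.276, -0.961, 0.0], [0.0, -0.0, -1.0]]
force: [0.2, -0.9, -1.1]
opening: 0.456
[ 0.17943904 -0.92327635 -1.13463782] [ 0.41475629  0.32440339 -0.01126926]
```

```bash
python3 -m inch '[{"tx":0,"ty":0,"tz":-0.05,"spin":0,"gripper":1},{"tx":0,"ty":0,"tz":-0.05,"spin":0,"gripper":1},{"tx":0,"ty":0,"tz":-0.05,"spin":0,"gripper":-1},{"tx":0,"ty":0,"tz":-0.05,"spin":0,"gripper":-1},{"tx":0,"ty":0,"tz":-0.05,"spin":0,"gripper":-1},{"tx":0,"ty":0,"tz":-0.05,"spin":0,"gripper":-1},{"tx":0,"ty":0,"tz":0,"spin":0,"gripper":-1},{"tx":0,"ty":0,"tz":0.8,"spin":0,"gripper":-1},{"tx":0,"ty":0,"tz":2.5,"spin":0,"gripper":-1},{"tx":0,"ty":0,"tz":5,"spin":0,"gripper":-1}]'
python3 -m inch '[{"tx":0,"ty":0,"tz":3,"spin":0,"gripper":-1},{"tx":0.1,"ty":-0.4,"tz":6,"spin":0.05,"gripper":-1},{"tx":0.4,"ty":-1.5,"tz":8.5,"spin":0.13,"gripper":-1},{"tx":1,"ty":-3.5,"tz":9.5,"spin":0.25,"gripper":-1},{"tx":1.8,"ty":-6.2,"tz":9.5,"spin":0.38,"gripper":-1},{"tx":2.8,"ty":-9.5,"tz":9.5,"spin":0.51,"gripper":-1},{"tx":3.8,"ty":-13,"tz":9.5,"spin":0.64,"gripper":-1},{"tx":5,"ty":-17,"tz":9.5,"spin":0.77,"gripper":-1},{"tx":6.2,"ty":-21,"tz":9.5,"spin":0.9,"gripper":-1},{"tx":7.4,"ty":-25,"tz":9.5,"spin":1.03,"gripper":-1}]'
python3 - <<'E'
from h import *
c2=shot('side','si7')
def f(c,x,y,r,z0,z1):
    P=cloud(c);m=(c['depth']>0)&(np.hypot(P[...,0]-x,P[...,1]-y)<r)&(P[...,2]>z0)&(P[...,2]<z1);q=P[m][:,:2].astype(np.float32);return len(q),cv2.minEnclosingCircle(q),np.median(P[m][:,2])
print('slim',f(c2,.415,.3235,.045,.056,.07))
s=telemetry.read_state();print(s['position'],s['joint_positions'])
E
```

```text
time_s: 18.8
position: [0.4137, 0.3238, 0.0386]
tcp_rot: [[0.961, 0.276, -0.003], [0.276, -0.961, -0.001], [-0.003, 0.0, -1.0]]
force: [-0.2, -0.2, -0.4]
opening: 0.988
time_s: 19.8
position: [0.4888, 0.0728, 0.1343]
tcp_rot: [[0.253, 0.968, 0.001], [0.968, -0.253, 0.0], [0.0, 0.001, -1.0]]
force: [0.6, 0.2, 0.3]
opening: 1.0
slim (571, ((0.41446128487586975, 0.3241468369960785), 0.020731382071971893), np.float64(0.06414759514771906))
[0.49234447 0.06703945 0.13450684] [ -4.99950675  25.03249469 103.70448991  -0.2853497   50.97743991
   9.66241142]
```

View pics/si7.png

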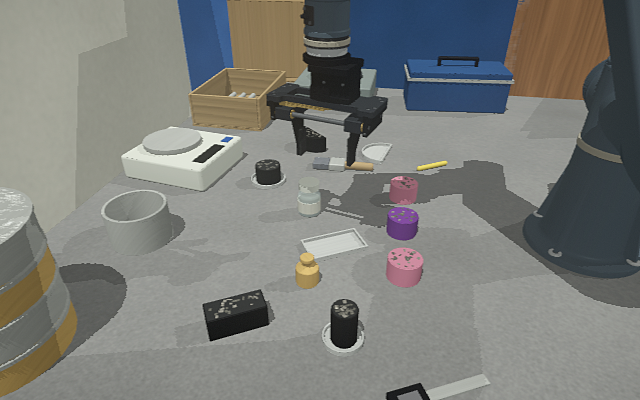

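The slim core stands in its tray at (343,330) and the jar and weight are unmoved. Moving on to the half-disc.

```bash
python3 -m inch '[{"tx":1.2,"ty":-4,"tz":0,"spin":0.13,"gripper":-1},{"tx":2.5,"ty":-8.4,"tz":0,"spin":0.26,"gripper":-1},{"tx":3.8,"ty":-13,"tz":0,"spin":0.39,"gripper":-1},{"tx":5.1,"ty":-17.6,"tz":0,"spin":0.52,"gripper":-1},{"tx":6.4,"ty":-22.2,"tz":0,"spin":0.65,"gripper":-1},{"tx":7.8,"ty":-26.8,"tz":0,"spin":0.77,"gripper":-1},{"tx":9,"ty":-31,"tz":0,"spin":0.88,"gripper":-1},{"tx":10.1,"ty":-34.8,"tz":-0.5,"spin":0.97,"gripper":-1},{"tx":11,"ty":-37.6,"tz":-1.5,"spin":1.04,"gripper":-1},{"tx":11.4,"ty":-39.1,"tz":-3,"spin":1.066,"gripper":-1}]'
python3 - <<'E'
from h import *
c=shot('wrist','w8')
s=telemetry.read_state();R=s['tcp_rot'];print(s['position'],np.degrees(np.arctan2(R[1,1],R[0,1])),s['joint_positions'])
P=cloud(c)
m=(c['depth']>0)&(np.hypot(P[...,0]-.6,P[...,1]+.32)<.08)&(P[...,2]>.034)&(P[...,2]<.048)
print(m.sum(),cv2.minAreaRect(P[m][:,:2].astype(np.float32)),np.median(P[m][:,2]))
E
```

```text
time_s: 20.85
position: [0.6041, -0.3203, 0.1048]
tcp_rot: [[-0.72, 0.694, 0.004], [0.694, 0.72, -0.003], [-0.005, 0.0, -1.0]]
force: [-0.1, -0.5, -0.3]
opening: 1.001
[ 0.60264565 -0.32084009  0.10133988] 46.02338176602689 [-3.73509439e+01  4.02448556e+01  7.74963611e+01 -8.12392229e-02
  6.22132782e+01 -8.33365129e+01]
3745 ((0.6040709614753723, -0.31622570753097534), (0.044861987233161926, 0.08934448659420013), 46.009891510009766) 0.04057401016342116
```

View pics/w8.png

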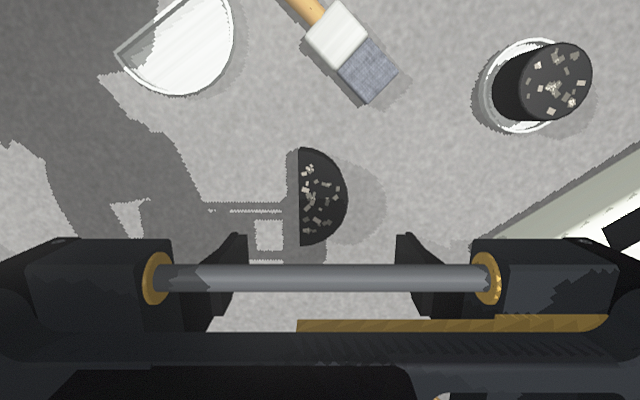

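The half-disc is centred laterally between the jaws in the wrist view: straight face at (300,200), arc toward (346,200). Its x axis is at 46.0° and its mid-grip at (0.604,-0.316).

```bash
python3 -m inch '[{"tx":0.1,"ty":0.05,"tz":-0.5,"spin":0,"gripper":-1},{"tx":0.1,"ty":0.05,"tz":-2.5,"spin":0,"gripper":-1},{"tx":0.1,"ty":0.05,"tz":-5,"spin":0,"gripper":-1},{"tx":0.1,"ty":0.05,"tz":-7.5,"spin":0,"gripper":-1},{"tx":0.1,"ty":0.05,"tz":-10,"spin":0,"gripper":-1},{"tx":0.1,"ty":0.05,"tz":-11.7,"spin":0,"gripper":-1},{"tx":0.1,"ty":0.05,"tz":-12.4,"spin":0,"gripper":-1},{"tx":0.1,"ty":0.05,"tz":-12.6,"spin":0,"gripper":-1},{"tx":0.1,"ty":0.05,"tz":-12.6,"spin":0,"gripper":-1},{"tx":0.1,"ty":0.05,"tz":-12.6,"spin":0,"gripper":-1}]'
python3 -m inch '[{"tx":0,"ty":0,"tz":0,"spin":0,"gripper":1},{"tx":0,"ty":0,"tz":0,"spin":0,"gripper":1},{"tx":0,"ty":0,"tz":0,"spin":0,"gripper":1},{"tx":0,"ty":0,"tz":0,"spin":0,"gripper":1},{"tx":0,"ty":0,"tz":0,"spin":0,"gripper":1},{"tx":0,"ty":0,"tz":0,"spin":0,"gripper":1},{"tx":0,"ty":0,"tz":0,"spin":0,"gripper":1},{"tx":0,"ty":0,"tz":0,"spin":0,"gripper":1},{"tx":0,"ty":0,"tz":0,"spin":0,"gripper":1},{"tx":0,"ty":0,"tz":0,"spin":0,"gripper":1}]'
python3 - <<'E'
from h import *
s=telemetry.read_state();R=s['tcp_rot'];print(s['position'],s['opening'],np.degrees(np.arctan2(R[1,1],R[0,1])))
c=shot('wrist','w9')
E
```

```text
time_s: 21.9
position: [0.6045, -0.3167, -0.021]
tcp_rot: [[-0.721, 0.693, 0.002], [0.693, 0.721, -0.001], [-0.002, 0.0, -1.0]]
force: [1.3, -0.3, -0.2]
opening: 1.0
time_s: 22.9
position: [0.6034, -0.3163, -0.0224]
tcp_rot: [[-0.721, 0.693, -0.0], [0.693, 0.721, -0.0], [0.0, -0.0, -1.0]]
force: [-1.4, -0.3, -0.1]
opening: 0.509
[ 0.60343381 -0.3162931  -0.02240797] 0.5090405670803572 46.13097628293895
```

View pics/w9.png

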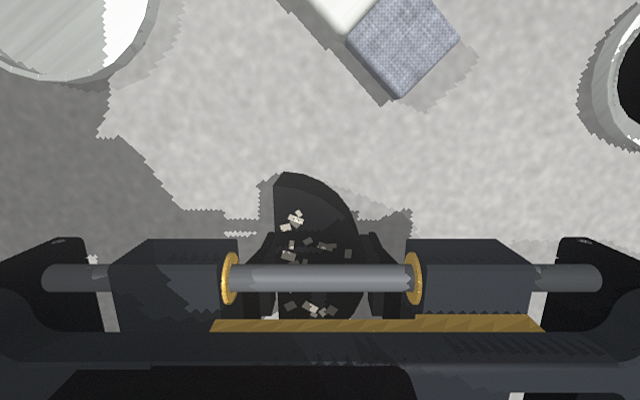

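The opening of 0.509 gives 44 mm, so the half-disc is held squarely. I'll refine the D-tray's pose from the existing images.

Run:
```python
from h import *
from scipy.optimize import least_squares
def res(q,Q):
    x,y,a=q;c,s=np.cos(a),np.sin(a);d=Q-[x,y];u=d@[c,s];v=d@[-s,c]
    # D rim mid-line: flat at u=-9.5, arc radius ~54.5 about origin (from u=-9.5)
    r1=np.hypot(u,v)-.0545; r2=u+.0095
    inD=np.where(abs(r1)<abs(r2),r1,r2); return inD
for n in ['scene0','side0','w8','sc5','si7']:
    c=load(n);P=cloud(c);m=(c['depth']>0)&(np.hypot(P[...,0]-.42,P[...,1]+.315)<.08)&(P[...,2]>.0075)&(P[...,2]<.013)
    Q=P[m][:,:2]
    if len(Q)<40: print(n,len(Q));continue
    r=least_squares(res,[.403,-.310,np.radians(-11.5)],args=(Q,),loss='soft_l1',f_scale=.001)
    print(n,len(Q),r.x[:2].round(4),np.degrees(r.x[2]).round(1),'rms mm',np.sqrt(np.mean(r.fun**2))*1e3)
```

```text
scene0 220 [ 0.4038 -0.3109] -10.6 rms mm 4.111477721071124
side0 122 [ 0.403  -0.3101] -11.1 rms mm 1.584400724236131
w8 1373 [ 0.4044 -0.3094] -10.9 rms mm 1.0506193786604607
sc5 223 [ 0.4034 -0.3111] -11.0 rms mm 4.110813131267511
si7 121 [ 0.4033 -0.3096] -10.4 rms mm 1.6304441891861348
```

```bash
python3 -m inch '[{"tx":0,"ty":0,"tz":0.4,"spin":0,"gripper":1},{"tx":0,"ty":0,"tz":1.5,"spin":0,"gripper":1},{"tx":0,"ty":0,"tz":3.2,"spin":0,"gripper":1},{"tx":-0.2,"ty":0,"tz":5.5,"spin":-0.04,"gripper":1},{"tx":-1,"ty":0,"tz":7.8,"spin":-0.12,"gripper":1},{"tx":-2.3,"ty":0,"tz":9.2,"spin":-0.22,"gripper":1},{"tx":-4.2,"ty":0,"tz":9.8,"spin":-0.33,"gripper":1},{"tx":-6.5,"ty":0.1,"tz":10,"spin":-0.45,"gripper":1},{"tx":-9,"ty":0.1,"tz":10,"spin":-0.57,"gripper":1},{"tx":-11.5,"ty":0.1,"tz":10,"spin":-0.69,"gripper":1}]'
python3 -m inch '[{"tx":-2.2,"ty":0,"tz":0,"spin":-0.11,"gripper":1},{"tx":-4.1,"ty":0.1,"tz":-0.5,"spin":-0.2,"gripper":1},{"tx":-5.4,"ty":0.1,"tz":-1.3,"spin":-0.26,"gripper":1},{"tx":-6.1,"ty":0.1,"tz":-2.5,"spin":-0.3,"gripper":1},{"tx":-6.3,"ty":0.1,"tz":-4,"spin":-0.307,"gripper":1},{"tx":-6.3,"ty":0.1,"tz":-5.2,"spin":-0.307,"gripper":1},{"tx":-6.3,"ty":0.1,"tz":-6.1,"spin":-0.307,"gripper":1},{"tx":-6.3,"ty":0.1,"tz":-6.5,"spin":-0.307,"gripper":1},{"tx":-6.3,"ty":0.1,"tz":-6.5,"spin":-0.307,"gripper":1},{"tx":-6.3,"ty":0.1,"tz":-6.5,"spin":-0.307,"gripper":1}]'
python3 - <<'E'
from h import *
s=telemetry.read_state();R=s['tcp_rot'];print(s['position'],s['opening'],np.degrees(np.arctan2(R[1,1],R[0,1])))
c=shot('wrist','w10');a=shot('scene','sc10');b=shot('side','si10')
cv2.imwrite('pics/x10.png',np.hstack([cv2.resize(a['image'][170:270,120:240],(420,350)),cv2.resize(b['image'][110:190,330:430],(380,350))]))
P=cloud(a)
for z0,z1 in [(.068,.08)]:
  for cc in (a,b):
    P=cloud(cc);m=(cc['depth']>0)&(np.hypot(P[...,0]-.42,P[...,1]+.315)<.07)&(P[...,2]>z0)&(P[...,2]<z1); q=P[m][:,:2].astype(np.float32);print(len(q),cv2.minAreaRect(q))
E
```

```text
time_s: 23.95
position: [0.4884, -0.3153, 0.0795]
tcp_rot: [[-0.11, 0.994, 0.002], [0.994, 0.11, -0.002], [-0.002, 0.002, -1.0]]
force: [0.1, -0.2, -2.6]
opening: 0.512
time_s: 24.95
position: [0.4261, -0.3144, 0.0129]
tcp_rot: [[0.191, 0.982, 0.0], [0.982, -0.191, -0.001], [-0.0, 0.001, -1.0]]
force: [-0.0, -0.7, -2.5]
opening: 0.516
[ 0.42607436 -0.31437689  0.01290492] 0.5157952291808217 -10.982883546912149
63 ((0.4396127760410309, -0.295579731464386), (0.018089987337589264, 0.07493852823972702), 33.88956069946289)
250 ((0.4205305874347687, -0.3133545517921448), (0.07986277341842651, 0.06295488774776459), 53.402244567871094)
```

View pics/w10.png

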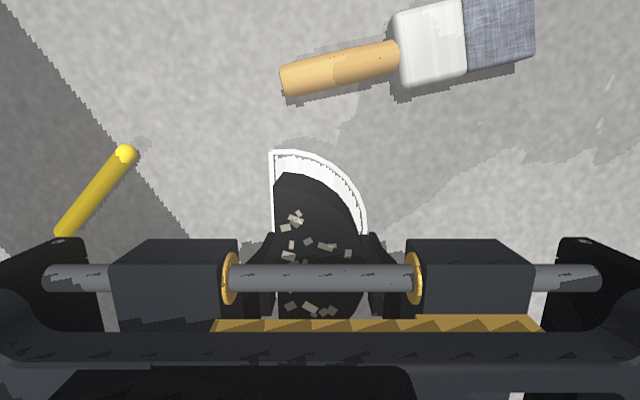

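View pics/x10.png

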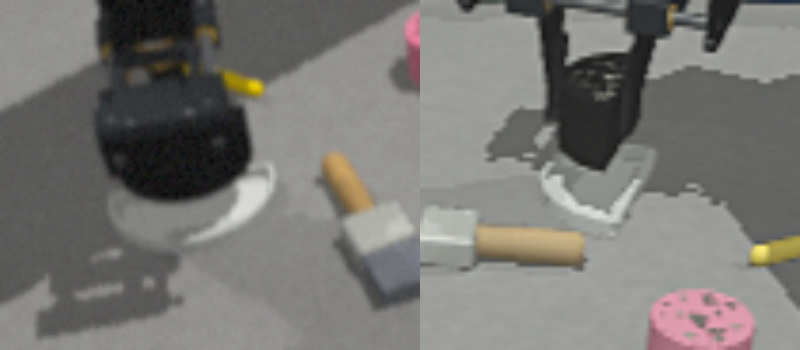

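The half-disc hangs over the D-tray with its straight face parallel to the straight rim (u≈272-275) and its arc on the same side. Lowering.

```bash
python3 -m inch '[{"tx":0,"ty":0,"tz":-0.5,"spin":0,"gripper":1},{"tx":0,"ty":0,"tz":-1.2,"spin":0,"gripper":1},{"tx":0,"ty":0,"tz":-1.9,"spin":0,"gripper":1},{"tx":0,"ty":0,"tz":-2.4,"spin":0,"gripper":1},{"tx":0,"ty":0,"tz":-2.7,"spin":0,"gripper":1},{"tx":0,"ty":0,"tz":-2.9,"spin":0,"gripper":1},{"tx":0,"ty":0,"tz":-3.0,"spin":0,"gripper":1},{"tx":0,"ty":0,"tz":-3.1,"spin":0,"gripper":1},{"tx":0,"ty":0,"tz":-3.2,"spin":0,"gripper":1},{"tx":0,"ty":0,"tz":-3.2,"spin":0,"gripper":1}]'
python3 - <<'E'
from h import *
s=telemetry.read_state();print(s['position'],s['force'])
E
```

```text
time_s: 26.1
position: [0.4257, -0.3142, -0.0193]
tcp_rot: [[0.191, 0.982, 0.0], [0.982, -0.191, -0.0], [-0.0, 0.0, -1.0]]
force: [0.1, -0.8, -3.9]
opening: 0.511
[ 0.42565982 -0.31421981 -0.01929871] [ 0.09619157 -0.84674752 -3.91884136]
```

```bash
python3 -m inch '[{"tx":0,"ty":0,"tz":-0.02,"spin":0,"gripper":1},{"tx":0,"ty":0,"tz":-0.04,"spin":0,"gripper":1},{"tx":0,"ty":0,"tz":-0.06,"spin":0,"gripper":1},{"tx":0,"ty":0,"tz":-0.08,"spin":0,"gripper":1},{"tx":0,"ty":0,"tz":-0.08,"spin":0,"gripper":1},{"tx":0,"ty":0,"tz":-0.08,"spin":0,"gripper":1},{"tx":0,"ty":0,"tz":-0.08,"spin":0,"gripper":1},{"tx":0,"ty":0,"tz":-0.08,"spin":0,"gripper":1},{"tx":0,"ty":0,"tz":-0.08,"spin":0,"gripper":1},{"tx":0,"ty":0,"tz":-0.08,"spin":0,"gripper":1}]'
```

```text
time_s: 27.1
position: [0.4257, -0.3142, -0.0195]
tcp_rot: [[0.191, 0.982, 0.0], [0.982, -0.191, -0.0], [-0.0, 0.0, -1.0]]
force: [-1.0, 0.6, 6.3]
opening: 0.511
```

```bash
python3 -m inch '[{"tx":0,"ty":0,"tz":0.04,"spin":0,"gripper":-1},{"tx":0,"ty":0,"tz":0.04,"spin":0,"gripper":-1},{"tx":0,"ty":0,"tz":0.04,"spin":0,"gripper":-1},{"tx":0,"ty":0,"tz":0.04,"spin":0,"gripper":-1},{"tx":0,"ty":0,"tz":0.1,"spin":0,"gripper":-1},{"tx":0,"ty":0,"tz":0.5,"spin":0,"gripper":-1},{"tx":0,"ty":0,"tz":1.5,"spin":0,"gripper":-1},{"tx":0,"ty":0,"tz":3.5,"spin":0,"gripper":-1},{"tx":0,"ty":0,"tz":6,"spin":0,"gripper":-1},{"tx":0,"ty":0,"tz":9,"spin":0,"gripper":-1}]'
python3 -m inch '[{"tx":0,"ty":0.4,"tz":2,"spin":-0.02,"gripper":-1},{"tx":0.3,"ty":1.8,"tz":3.5,"spin":-0.06,"gripper":-1},{"tx":0.9,"ty":4.2,"tz":4.5,"spin":-0.12,"gripper":-1},{"tx":1.8,"ty":7.5,"tz":5,"spin":-0.18,"gripper":-1},{"tx":2.8,"ty":11.5,"tz":5,"spin":-0.24,"gripper":-1},{"tx":3.8,"ty":15.8,"tz":5,"spin":-0.3,"gripper":-1},{"tx":4.8,"ty":20.3,"tz":5,"spin":-0.36,"gripper":-1},{"tx":5.8,"ty":24.8,"tz":5,"spin":-0.42,"gripper":-1},{"tx":6.8,"ty":29.3,"tz":5,"spin":-0.48,"gripper":-1},{"tx":7.8,"ty":33.8,"tz":5,"spin":-0.54,"gripper":-1}]'
python3 - <<'E'
from h import *
a=shot('scene','sc11');b=shot('side','si11')
cv2.imwrite('pics/x11.png',np.hstack([cv2.resize(a['image'][170:320,120:330],(420,300)),cv2.resize(b['image'][110:220,230:430],(380,300))]))
s=telemetry.read_state();print(s['position'])
for cc in (a,b):
    P=cloud(cc);m=(cc['depth']>0)&(np.hypot(P[...,0]-.42,P[...,1]+.315)<.07)&(P[...,2]>.037)&(P[...,2]<.055); q=P[m][:,:2].astype(np.float32);print(len(q),cv2.minAreaRect(q),P[m][:,2].min(),np.median(P[m][:,2]),P[m][:,2].max())
E
```

```text
time_s: 28.1
position: [0.4251, -0.3137, 0.0708]
tcp_rot: [[0.191, 0.982, -0.001], [0.982, -0.191, 0.001], [0.001, -0.001, -1.0]]
force: [0.7, -0.5, 0.6]
opening: 1.0
time_s: 29.1
position: [0.5038, 0.0257, 0.1208]
tcp_rot: [[0.67, 0.742, 0.001], [0.742, -0.67, -0.0], [0.001, 0.001, -1.0]]
force: [0.6, -0.6, 1.0]
opening: 1.0
[0.50397693 0.02889567 0.12078114]
469 ((0.42533111572265625, -0.31505313515663147), (0.0895412340760231, 0.04853915423154831), 76.68412017822266) 0.03701027532087997 0.0445825400855937 0.0483330838132765
235 ((0.4259863495826721, -0.31344059109687805), (0.09224577993154526, 0.0443638376891613), 79.70720672607422) 0.037629617843897345 0.043769659392809246 0.04700009117604875
```

View pics/x11.png

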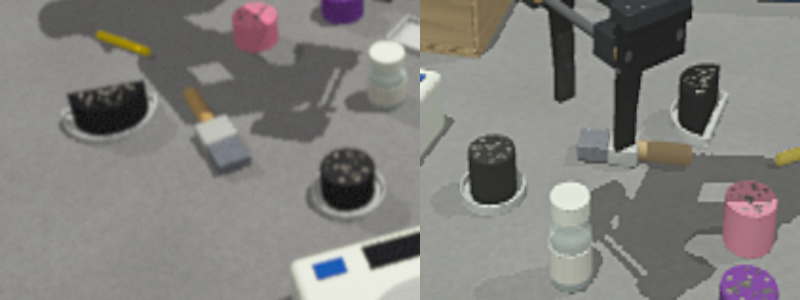

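The half-disc is in its tray: top at 0.044, centred at (0.4257,-0.3143). Now the beam.

```bash
python3 -m inch '[{"tx":1.1,"ty":4.4,"tz":0,"spin":-0.05,"gripper":-1},{"tx":2.1,"ty":8.7,"tz":0,"spin":-0.1,"gripper":-1},{"tx":3.1,"ty":12.9,"tz":0,"spin":-0.15,"gripper":-1},{"tx":4.1,"ty":16.9,"tz":0,"spin":-0.2,"gripper":-1},{"tx":5,"ty":20.7,"tz":0,"spin":-0.24,"gripper":-1},{"tx":5.8,"ty":24.2,"tz":0,"spin":-0.27,"gripper":-1},{"tx":6.5,"ty":27.1,"tz":0,"spin":-0.28,"gripper":-1},{"tx":7,"ty":29,"tz":-0.5,"spin":-0.28,"gripper":-1},{"tx":7.3,"ty":30.1,"tz":-1.5,"spin":-0.28,"gripper":-1},{"tx":7.3,"ty":30.3,"tz":-2,"spin":-0.28,"gripper":-1}]'
python3 - <<'E'
from h import *
c=shot('wrist','w12')
s=telemetry.read_state();R=s['tcp_rot'];print(s['position'],np.degrees(np.arctan2(R[1,1],R[0,1])))
P=cloud(c)
m=(c['depth']>0)&(np.hypot(P[...,0]-.577,P[...,1]-.326)<.08)&(P[...,2]>.036)&(P[...,2]<.048)
print(m.sum(),cv2.minAreaRect(P[m][:,:2].astype(np.float32)),np.median(P[m][:,2]))
E
```

```text
time_s: 30.2
position: [0.5763, 0.3269, 0.099]
tcp_rot: [[0.847, 0.531, -0.001], [0.531, -0.847, -0.001], [-0.001, -0.0, -1.0]]
force: [-0.9, 0.1, -0.3]
opening: 0.999
[0.57534642 0.32610644 0.09800568] -57.95956573999454
4371 ((0.5784761905670166, 0.3269904553890228), (0.0898265391588211, 0.040023528039455414), 31.982166290283203) 0.04085711350904381
```

View pics/w12.png

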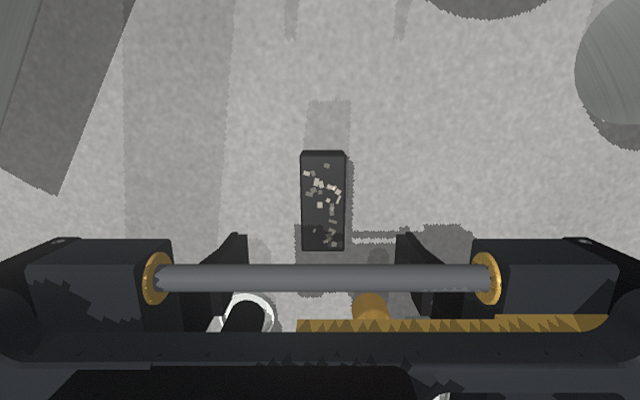

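The beam is centred between the jaws in the wrist view at (323,200), at 32.0°.

```bash
python3 -m inch '[{"tx":0.1,"ty":0.05,"tz":-0.8,"spin":0,"gripper":-1},{"tx":0.1,"ty":0.05,"tz":-2.5,"spin":0,"gripper":-1},{"tx":0.1,"ty":0.05,"tz":-5,"spin":0,"gripper":-1},{"tx":0.1,"ty":0.05,"tz":-7.5,"spin":0,"gripper":-1},{"tx":0.1,"ty":0.05,"tz":-9.8,"spin":0,"gripper":-1},{"tx":0.1,"ty":0.05,"tz":-11.4,"spin":0,"gripper":-1},{"tx":0.1,"ty":0.05,"tz":-12.1,"spin":0,"gripper":-1},{"tx":0.1,"ty":0.05,"tz":-12.2,"spin":0,"gripper":-1},{"tx":0.1,"ty":0.05,"tz":-12.2,"spin":0,"gripper":-1},{"tx":0.1,"ty":0.05,"tz":-12.2,"spin":0,"gripper":1}]'
python3 -m inch '[{"tx":0,"ty":0,"tz":0,"spin":0,"gripper":1},{"tx":0,"ty":0,"tz":0,"spin":0,"gripper":1},{"tx":0,"ty":0,"tz":0,"spin":0,"gripper":1},{"tx":0,"ty":0,"tz":0,"spin":0,"gripper":1},{"tx":0,"ty":0,"tz":0,"spin":0,"gripper":1},{"tx":0,"ty":0,"tz":0,"spin":0,"gripper":1},{"tx":0,"ty":0,"tz":0,"spin":0,"gripper":1},{"tx":0,"ty":0,"tz":0,"spin":0,"gripper":1},{"tx":0,"ty":0,"tz":0,"spin":0,"gripper":1},{"tx":0,"ty":0,"tz":0,"spin":0,"gripper":1}]'
```

```text
time_s: 31.25
position: [0.5786, 0.3276, -0.0209]
tcp_rot: [[0.848, 0.53, 0.002], [0.53, -0.848, 0.001], [0.002, 0.001, -1.0]]
force: [-0.6, 0.7, -0.3]
opening: 0.964
time_s: 32.25
position: [0.5777, 0.3272, -0.0222]
tcp_rot: [[0.848, 0.53, 0.0], [0.53, -0.848, -0.0], [-0.0, 0.0, -1.0]]
force: [0.0, -1.4, -0.2]
opening: 0.459
```

```bash
python3 -m inch '[{"tx":0,"ty":0,"tz":0.4,"spin":0,"gripper":1},{"tx":0,"ty":0,"tz":1.5,"spin":0,"gripper":1},{"tx":0,"ty":0,"tz":3.2,"spin":0,"gripper":1},{"tx":0,"ty":0,"tz":5.5,"spin":0,"gripper":1},{"tx":-0.2,"ty":-0.4,"tz":8,"spin":0,"gripper":1},{"tx":-0.7,"ty":-1.4,"tz":10.2,"spin":0,"gripper":1},{"tx":-1.6,"ty":-3.1,"tz":11.5,"spin":0,"gripper":1},{"tx":-2.8,"ty":-5.4,"tz":12,"spin":0,"gripper":1},{"tx":-4.2,"ty":-8.1,"tz":12,"spin":0,"gripper":1},{"tx":-5.7,"ty":-11,"tz":12,"spin":0,"gripper":1}]'
python3 -m inch '[{"tx":-1.5,"ty":-2.9,"tz":0,"spin":0,"gripper":1},{"tx":-2.9,"ty":-5.6,"tz":0,"spin":0,"gripper":1},{"tx":-4.1,"ty":-7.9,"tz":0,"spin":0,"gripper":1},{"tx":-5,"ty":-9.6,"tz":-0.5,"spin":0,"gripper":1},{"tx":-5.5,"ty":-10.5,"tz":-2,"spin":0,"gripper":1},{"tx":-5.6,"ty":-10.8,"tz":-4,"spin":0,"gripper":1},{"tx":-5.6,"ty":-10.8,"tz":-6,"spin":0,"gripper":1},{"tx":-5.6,"ty":-10.8,"tz":-7.7,"spin":0,"gripper":1},{"tx":-5.6,"ty":-10.8,"tz":-8.3,"spin":0,"gripper":1},{"tx":-5.6,"ty":-10.8,"tz":-8.5,"spin":0,"gripper":1}]'
python3 - <<'E'
from h import *
s=telemetry.read_state();R=s['tcp_rot'];print(s['position'],s['force'],s['opening'],np.degrees(np.arctan2(R[1,1],R[0,1])))
c=shot('wrist','w13');b=shot('side','si13')
cv2.imwrite('pics/x13.png',cv2.resize(b['image'][150:300,250:430],None,fx=4,fy=4))
for cc in (c,b):
    P=cloud(cc);m=(cc['depth']>0)&(np.hypot(P[...,0]-.465,P[...,1]-.109)<.075)&(P[...,2]>.0075)&(P[...,2]<.013); q=P[m][:,:2].astype(np.float32);print(len(q),cv2.minAreaRect(q))
E
```

```text
time_s: 33.25
position: [0.5208, 0.217, 0.0998]
tcp_rot: [[0.847, 0.531, 0.003], [0.531, -0.847, 0.001], [0.003, 0.001, -1.0]]
force: [0.3, 0.1, -4.6]
opening: 0.459
time_s: 34.25
position: [0.4651, 0.1094, 0.0132]
tcp_rot: [[0.848, 0.53, 0.001], [0.53, -0.848, 0.0], [0.001, 0.0, -1.0]]
force: [0.4, 0.3, -3.5]
opening: 0.458
[0.46513238 0.10938925 0.0132455 ] [ 0.386738    0.33030189 -3.45373183] 0.45765640909795585 -57.98394268142777
1023 ((0.46530792117118835, 0.10979973524808884), (0.11221300810575485, 0.06230294704437256), 32.13058090209961)
233 ((0.46482354402542114, 0.10876259207725525), (0.11343322694301605, 0.06543954461812973), 31.856765747070312)
```

View pics/w13.png

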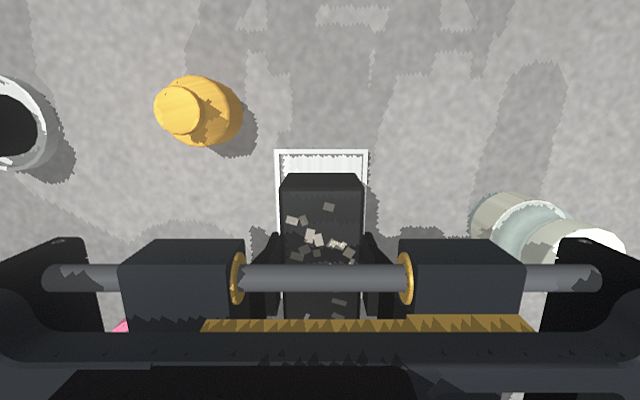

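View pics/x13.png

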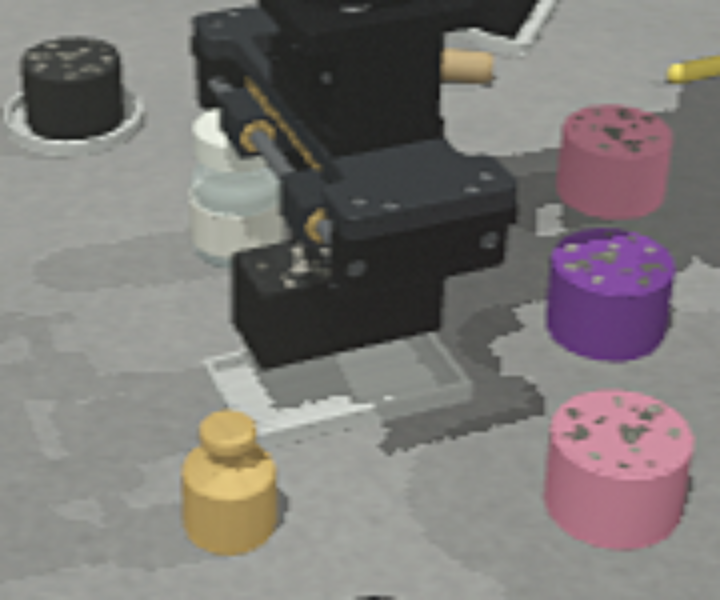

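The beam is aligned over its tray (rim at (320,150), centre (0.465,0.109), 32°). The gripper body stays above and clear of the jar. Lowering.

```bash
python3 -m inch '[{"tx":0,"ty":0,"tz":-0.5,"spin":0,"gripper":1},{"tx":0,"ty":0,"tz":-1.2,"spin":0,"gripper":1},{"tx":0,"ty":0,"tz":-1.9,"spin":0,"gripper":1},{"tx":0,"ty":0,"tz":-2.4,"spin":0,"gripper":1},{"tx":0,"ty":0,"tz":-2.7,"spin":0,"gripper":1},{"tx":0,"ty":0,"tz":-2.9,"spin":0,"gripper":1},{"tx":0,"ty":0,"tz":-3.0,"spin":0,"gripper":1},{"tx":0,"ty":0,"tz":-3.1,"spin":0,"gripper":1},{"tx":0,"ty":0,"tz":-3.2,"spin":0,"gripper":1},{"tx":0,"ty":0,"tz":-3.2,"spin":0,"gripper":1}]'
python3 -m inch '[{"tx":0,"ty":0,"tz":-0.02,"spin":0,"gripper":1},{"tx":0,"ty":0,"tz":-0.04,"spin":0,"gripper":1},{"tx":0,"ty":0,"tz":-0.06,"spin":0,"gripper":1},{"tx":0,"ty":0,"tz":-0.06,"spin":0,"gripper":1},{"tx":0,"ty":0,"tz":-0.06,"spin":0,"gripper":1},{"tx":0,"ty":0,"tz":-0.06,"spin":0,"gripper":1},{"tx":0,"ty":0,"tz":-0.06,"spin":0,"gripper":1},{"tx":0,"ty":0,"tz":-0.06,"spin":0,"gripper":1},{"tx":0,"ty":0,"tz":-0.06,"spin":0,"gripper":1},{"tx":0,"ty":0,"tz":-0.06,"spin":0,"gripper":1}]'
```

```text
time_s: 35.35
position: [0.4647, 0.1093, -0.0191]
tcp_rot: [[0.848, 0.53, 0.0], [0.53, -0.848, 0.0], [0.0, 0.0, -1.0]]
force: [0.0, 0.8, -3.0]
opening: 0.459
time_s: 36.35
position: [0.4648, 0.1094, -0.0192]
tcp_rot: [[0.848, 0.53, 0.001], [0.53, -0.848, 0.0], [0.001, 0.0, -1.0]]
force: [-1.6, -0.1, 5.5]
opening: 0.455
```

Contact (+5.5 N). Releasing and rising.

```bash
python3 -m inch '[{"tx":0,"ty":0,"tz":0.04,"spin":0,"gripper":-0.4},{"tx":0,"ty":0,"tz":0.04,"spin":0,"gripper":-0.4},{"tx":0,"ty":0,"tz":0.04,"spin":0,"gripper":-0.4},{"tx":0,"ty":0,"tz":0.04,"spin":0,"gripper":-0.4},{"tx":0,"ty":0,"tz":0.1,"spin":0,"gripper":-0.4},{"tx":0,"ty":0,"tz":0.5,"spin":0,"gripper":-0.4},{"tx":0,"ty":0,"tz":1.5,"spin":0,"gripper":-0.4},{"tx":0,"ty":0,"tz":3.5,"spin":0,"gripper":-0.4},{"tx":0,"ty":0,"tz":6,"spin":0,"gripper":-0.4},{"tx":0,"ty":0,"tz":9,"spin":0,"gripper":-0.4}]'
python3 -m inch '[{"tx":0,"ty":0,"tz":3,"spin":0,"gripper":-0.4},{"tx":0,"ty":0,"tz":6,"spin":0,"gripper":-0.4},{"tx":0,"ty":0,"tz":8,"spin":0,"gripper":-0.4},{"tx":0,"ty":0,"tz":9.5,"spin":0,"gripper":-0.4},{"tx":0,"ty":0,"tz":10,"spin":0,"gripper":-0.4},{"tx":0,"ty":0,"tz":10,"spin":0,"gripper":-0.4},{"tx":0,"ty":0,"tz":10,"spin":0,"gripper":-0.4},{"tx":0,"ty":0,"tz":10,"spin":0,"gripper":-0.4},{"tx":0,"ty":0,"tz":10,"spin":0,"gripper":-0.4},{"tx":0,"ty":0,"tz":10,"spin":0,"gripper":-0.4}]'
python3 - <<'E'
from h import *
a=shot('scene','sc14');b=shot('side','si14');c=shot('wrist','w14')
for nm,x,y,r,z0,z1 in [('wide',.662,-.114,.05,.037,.06),('slim',.415,.324,.045,.057,.075),('half',.4257,-.3143,.07,.037,.06),('beam',.465,.109,.07,.037,.06),('jar',.537,.001,.04,.06,.09),('weight',.494,.213,.04,.02,.06)]:
  for n,cc in (('sc',a),('si',b),('w',c)):
    P=cloud(cc);m=(cc['depth']>0)&(np.hypot(P[...,0]-x,P[...,1]-y)<r)&(P[...,2]>z0)&(P[...,2]<z1); q=P[m][:,:2].astype(np.float32)
    if len(q)>40: R=cv2.minAreaRect(q);print(nm,n,len(q),np.round(R[0],4),np.round(R[1],4),round(R[2],1),'z',np.median(P[m][:,2]).round(4))
E
```

```text
time_s: 37.35
position: [0.4639, 0.1093, 0.0713]
tcp_rot: [[0.848, 0.53, -0.001], [0.53, -0.848, -0.0], [-0.001, -0.001, -1.0]]
force: [0.5, -0.7, -0.3]
opening: 0.701
time_s: 38.35
position: [0.4643, 0.1093, 0.1696]
tcp_rot: [[0.848, 0.53, -0.001], [0.53, -0.848, 0.0], [-0.001, -0.001, -1.0]]
force: [0.4, 0.3, 0.2]
opening: 0.701
wide sc 481 [ 0.6627 -0.1147] [0.0585 0.0589] 60.5 z 0.0447
wide si 291 [ 0.6613 -0.1133] [0.0583 0.0593] 38.0 z 0.044
wide w 2687 [ 0.6607 -0.1138] [0.0584 0.0613] 31.9 z 0.0433
slim sc 106 [0.4154 0.3215] [0.0371 0.0439] 85.2 z 0.0647
slim si 548 [0.4144 0.3239] [0.0392 0.0391] 51.0 z 0.0642
slim w 1449 [0.4154 0.3242] [0.0388 0.0394] 6.5 z 0.0643
half sc 458 [ 0.426  -0.3144] [0.0893 0.0503] 78.6 z 0.0447
half si 234 [ 0.4261 -0.3138] [0.0943 0.0445] 79.3 z 0.0437
beam sc 373 [0.4656 0.1083] [0.0912 0.0455] 30.9 z 0.0448
beam si 758 [0.4649 0.1084] [0.0909 0.0439] 32.2 z 0.0441
beam w 2864 [0.4651 0.1096] [0.09 0.04] 32.0 z 0.0439
jar sc 232 [ 0.5384 -0.0009] [0.0387 0.0445] 61.7 z 0.0763
jar si 292 [0.5361 0.0021] [0.0421 0.042 ] 89.4 z 0.0753
jar w 1591 [0.5365 0.0016] [0.0424 0.042 ] 81.7 z 0.0752
weight sc 194 [0.4981 0.2074] [0.0376 0.0356] 59.0 z 0.0358
weight si 510 [0.4926 0.2155] [0.0388 0.0375] 11.0 z 0.0354
weight w 1143 [0.4942 0.2121] [0.0388 0.0389] 24.2 z 0.0358
```

View pics/si14.png

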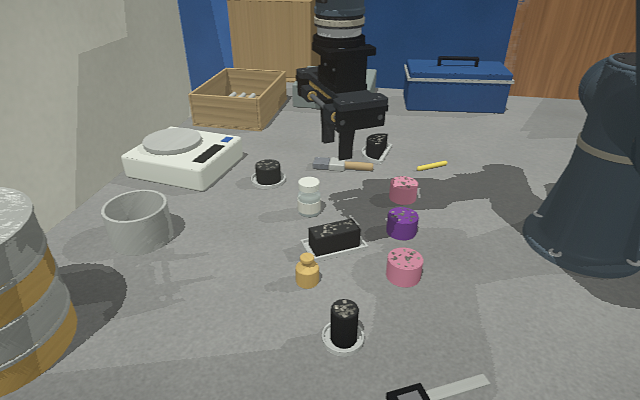

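View pics/sc14.png

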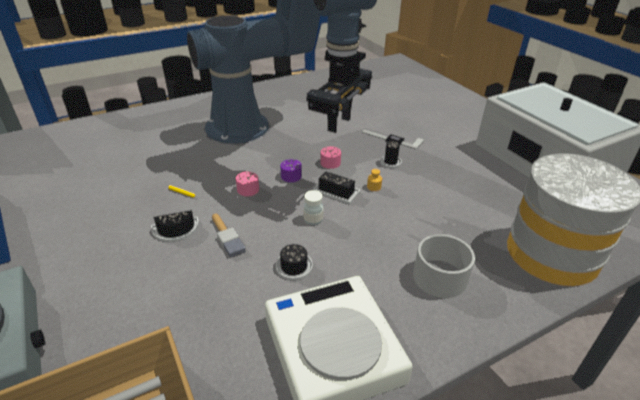

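View pics/w14.png

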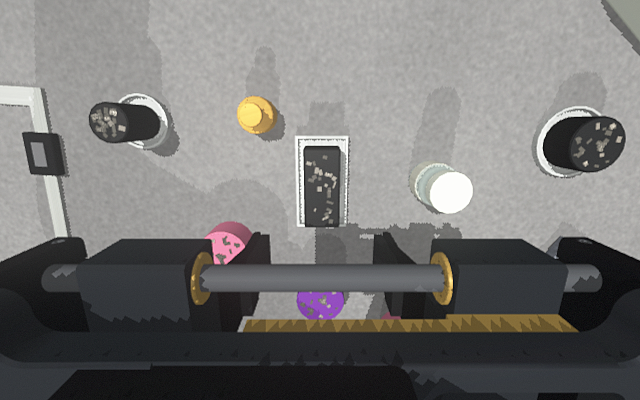

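All four specimens are in their trays; in the scene view they are at (293,258), (393,150), (175,222) and (336,185). Their tops are one tray floor higher than on the bench, the jar and weight have not moved, and the gripper is clear.

```bash
python3 -c "
from rig import ticket
print(ticket.hand_in())"
```

```text
the job is handed in; nothing more can be done
None
```

All four specimens are in their matching trays, set down in the order asked: wide core, slim core, half-disc, beam. I handed the job in at about 38.5 s of the 104 s allowed.

**Last checks:** The final camera images show each specimen within about 2 mm of its tray's centre by the best views. Their tops are level, at 43–45 mm for the three 40 mm pieces and 64 mm for the 60 mm slim core. That matches sitting flat on the 3 mm floor. The jar and the brass weight stand where they were to within measuring accuracy, and the gripper was well above everything.

**What disagreed:**
- **Fingertip height:** The real fingertips were about 34 mm higher than the reported tool position. My first grasp of the wide core therefore closed on air above it, and nothing was touched. I measured the offset with all three cameras and corrected for it from then on.
- **Touch-down force:** For the half-disc and the beam, the wrist force still showed nearly full weight at the computed floor height. I lowered each by less than 1 mm more until I read contact (about 6 N), then released. The two cores were released at computed height plus 0.5 mm, without a separate contact reading.

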